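# Set the stage light and hold the loupe in focus over a brass ring

### The job

First turn the stage-light selector so that its white pointer clicks in at the green dot. Then take the loupe from its cradle and hold it level, centred over the brass ring on the inspection stage, with its lens at the height of the red focus pointer and touching nothing but your gripper. Finish while still holding it there, still, and leave the ring, the red pointer and the other things on the bench where they are.

Things in the scene. Friction and masses are not known exactly. Their poses are not given: they have to be found in the camera images.
- control_box: Grey light control box, 130 x 130 mm and 55 mm high, fixed to the bench, pale top panel. Origin: centre of its underside. z up; its x axis points from the knob axis (upright, through the box's centre) to the black middle tick. It stands on one side of the stage and the cradle on the other; which is which changes.
- selector (a joint): Three-position selector knob on top of the control box, angle in rad, growing clockwise seen from above. 0: the white pointer points along the box's +x (middle tick); click positions at -0.7, 0 and +0.7, stops at -0.85 and +0.85. It starts in the middle position. About 0.07 N m takes it over the hump between two positions (about 0.35 rad from the middle); past the hump it pulls itself into the next position, and stays there.
- selector_grip (a point): Point on the knob's axis where to grip, 88 mm above the bench. The grip is a black upright bar 44 mm long, 14 mm wide, running from 62 to 94 mm above the bench, centred on the axis over a round skirt of 26 mm radius (56 to 64 mm above the bench); the bar lies along the pointer. This point's x axis runs along the bar towards the white pointer end.
- selector_pointer (a point): Point on the line of the knob's white pointer, 42 mm from the knob's axis, 56 mm above the bench, turning with the knob: it comes over a dot when the knob clicks in there.
- mark_green: Green dot, 14 mm across, flat on the control box's top, 42 mm from the knob's axis, at one of the two outer click positions (which one changes). Origin at its centre.
- mark_amber: Amber dot of the same size at the other outer click position: the wrong one.
- cradle: Grey and black loupe cradle fixed to the bench, base 210 x 80 x 8 mm. Origin: underside, on its long axis x, which the loupe's handle follows. A round black pad (24 mm radius, top at 40 mm) at x = +60 mm carries the lens; a black block at x = -66 to -90 mm, also 40 mm high, carries the handle's end between two 5 mm cheeks (tops at 50 mm). Between them the handle is free, 32 mm above the base. Lift the loupe straight up.
- loupe: Loupe, 0.08 to 0.17 kg: a clear lens in a round aluminium rim, 60 mm across and 14 mm thick, with a straight blue handle 16 mm wide and 14 mm high, from 30 to 150 mm from the lens centre. Origin: centre of the rim's underside, 40 mm above the bench in the cradle. The handle runs along -x; z is up when level, with the side now up kept up.
- loupe_lens (a point): Centre of the loupe's lens, 7 mm above the loupe's origin.
- loupe_handle (a point): Middle of the handle's thickness, 75 mm from the lens centre along the handle, near the centre of mass: the place to grip, with the fingers closing across the handle (along the loupe's y). 47 mm above the bench in the cradle.
- station: Inspection station fixed to the bench: grey base 200 x 130 mm, from x = -70 to +130 mm and y = -65 to +65 mm about its origin (underside, under the middle of the stage), topped by a black stage 30 mm above the bench with a circle of small lights. At x = +105 mm an upright steel post, 9 mm thick, up to 212 mm above the bench, carries the focus pointer.
- focus_mark (a point): Tip of the red focus pointer: a flat red tongue 18 mm wide and 5 mm thick on a black collar (11 mm radius) on the post; the tip is at x = +60 mm of the station, pointing at the middle of the stage. The height of this point (100 to 160 mm above the bench, differing from start to start) is the height at which the centre of the lens must be held. The collar slides on friction (3 N): do not push it.
- brass_ring: The part to inspect: loose brass ring, 32 mm outside, 16 mm hole, 9 mm high, on the stage within 12 mm of its middle either way. Origin: centre of its underside, 30 mm above the bench. Do not touch it.
- weight: Steel calibration weight with a small knob, 36 mm across, 47 mm high, between the robot and the station. Origin: centre of its underside. Leave alone.
- jar: Sample jar with a blue cap, 52 mm across, 65 mm high, standing beyond the work. Origin: centre of its underside. Leave alone.
- screwdriver: Screwdriver lying on the bench beyond the work. Leave alone.
Not all that is in view belongs to the job. Of the things that look like the loupe, the larger one is meant. What is shaped like the control_box but purple is not meant.

How it is judged:
By the outcome, as a careful person would: the job done as asked, in the order asked, and still so for the second after the job is handed in, while the arm keeps its last pose, push and grip.
It also fails if it takes over 61 s, if anything falls off the work surface, if the arm or the gripper's body presses on something with over 40 N, if the wrist force passes 120 N, or if a joint passes its speed limit or range.

### The arm

A 7-joint arm with a two-finger parallel gripper is mounted at the origin on the work surface. World frame = base frame: x ahead of the robot, y to its left, z up, the work surface at z = 0. Lengths are in m, angles in rad, forces in N, time in s.
With the tool pointing down it reaches from about 0.4 to 0.85 m from the base axis. Payload 4.5 kg.
Tool frame: the origin (TCP) lies at the very end of the fingers, on their centre line; the grasp point (between the pads) lies 19 mm behind it (bot.tcp_to_grasp is the distance from the TCP to the grasp point, in m); z points along the fingers, y is the direction in which the jaws open and shut (so a half turn about z gives the same grasp; the last joint's range is limited). The gripper opens to 85 mm and grips with 20 to 120 N. Pads are 22 mm wide; open, the fingers measure 114 mm over their backs; the gripper's body (76 mm by 85 mm) begins 54 mm behind the grasp point. The pads swing forward as they close: fully open they stand 13 mm farther back than shut.
Start: joints at [-1.114, 0.689, -0.195, 1.565, 0.157, 0.902, -0.215], TCP at [0.256, 0.57, 0.231] pointing down, gripper open.
Joint ranges: [-3.01, 3.01], [-0.46, 2.08], [-1.47, 1.51], [0.13, 2.56], [-1, 4.14], [0.04, 2.09], [-2.66, 2.66]. Speed limits (rad/s): [2.57, 2.57, 3.14, 3.14, 3.14, 3.14, 3.14].

### API

Orientations are given as a rotation vector (axis times angle).
In Python, from workcell import bot gives the robot as it stands.
- The arm moves only by the shell command python3 -m inch 'ROWS' [OPENING]. ROWS is JSON, a list of rows, each a list of 6 numbers: the shift along the tool's x, y, z in cm, then the turn, a rotation vector about the tool's x, y, z in rad. A call has 1 to 8 rows; each row is the pose to reach, as a shift and turn from the pose measured when the call began, along the tool's axes at that moment; what a row does not reach only later rows make up. A row lasts 1/12 s, in which the tool goes at most 41.7 mm and 7.16 degrees, less where a joint would pass 70% of its speed; a pose out of reach is approached as far as the arm can. A call with a gripper value outside its range is refused whole. OPENING is the finger opening in cm, from 0 to 8.54, set as the call begins (- or left out, the last holds). The fingers move at their own pace and stop on an object; the grip force is fixed at half the most. Time passes only in rows, so rows that repeat a pose let the fingers close. It gives the time, the measured TCP pose, the force and the opening at its end, in the units of the state.
- bot.read_state(): the state, without advancing time (a new reading comes with each control period).
- bot.capture(name): name is "side" or "top" or "wrist"; returns a dict with "frame" (400x640x3 uint8, blue, green, red), "fx", "fy", "cx", "cy" (pixels), "k1" (the pictures are not rectified: a ray, as slopes to the right and down, at radius r is drawn at 1 + k1 r^2 times it, then the intrinsics apply), "rvec" (rotation vector, rad) and "tvec" (3), from world to camera coordinates, as OpenCV has them. Camera axes: x right, y down, z forward; pixel columns grow to the right and rows downward; lengths in m; the calibration is good to about 2 mm. A picture is of the moment at which its call begins. There is no depth.
- bot.close_job(): hands the job in, once; it reports no verdict.
Trained networks look in a picture, given as the dict that the camera call returned (one of the last four; its "shot" number tells which), for a name from the list of things; names that differ only in an ending like _2 or _b are one class to them, and where a whole thing is asked for, a point or a joint stands for the part that bears it (a point fixed in the world has none). Each returns a list of dicts, best first, with "score" (0 to 1); they miss things now and then, are a little off and sometimes report something else, mostly with a low value. They report only what shows in the picture. A call takes as long as a camera call. They do not tell look-alikes from the thing itself.
- bot.look_for(picture, query): "position" ([column, row] in pixels, amid what is visible of it).
- bot.mark_of(picture, query): "position" ([column, row] in pixels: a listed point, or the origin of a listed thing).
The state is a dict: "time_s": time; "joint_positions": joint angles; "qvel": joint speeds; "effort": joint torques, N m; "ee_pos": TCP position; "ee_rot": TCP orientation; "force": force on the tool from outside, world axes, zero at the start; "moment": the same for the moment, N m; "gripper_width": finger opening in m.
Only numpy, scipy, OpenCV 4.12 (cv2) and the standard library are available. Lean on these libraries where they do the work, as an engineer would, in place of code of your own. Each camera call takes 0.05 s, during which the arm holds its last target.

## Working session

There is one attempt and no reset: what is moved stays moved. The work goes in short steps, Python scripts to look and compute and a shell command to move; the robot and the scene stay as the last step left them, time stands still between calls to the robot, and variables do not carry over. Pictures are saved under pics/ and viewed, and the job is handed in when it is done.

```bash
ls; mkdir -p pics; cat > h.py <<'E'
import numpy as np, cv2, pickle
from workcell import bot
def cap(n,save=None):
    p=bot.capture(n)
    if save: cv2.imwrite(f'pics/{save}.png',p['frame'])
    return p
def ray(p,uv):
    x=(uv[0]-p['cx'])/p['fx']; y=(uv[1]-p['cy'])/p['fy']
    K=np.eye(3); d=np.array([p['k1'],0,0,0,0.])
    u=cv2.undistortPoints(np.array([[[x,y]]],float),K,d).ravel()
    R,_=cv2.Rodrigues(np.array(p['rvec'],float)); t=np.array(p['tvec'],float)
    return -R.T@t, (lambda v:v/np.linalg.norm(v))(R.T@np.array([u[0],u[1],1]))
def atz(p,uv,z):
    o,d=ray(p,uv); return o+d*(z-o[2])/d[2]
def tri(obs):
    A=np.zeros((3,3));b=np.zeros(3);rs=[ray(p,uv) for p,uv in obs]
    for o,d in rs:
        M=np.eye(3)-np.outer(d,d);A+=M;b+=M@o
    X=np.linalg.solve(A,b); return X,[float(np.linalg.norm((np.eye(3)-np.outer(d,d))@(X-o))) for o,d in rs]
def proj(p,X):
    r,_=cv2.projectPoints(np.array([X],float),np.array(p['rvec'],float),np.array(p['tvec'],float),np.array([[p['fx'],0,p['cx']],[0,p['fy'],p['cy']],[0,0,1.]]),np.array([p['k1'],0,0,0,0.]))
    return r.ravel()
E
cat > s.py <<'E'
from h import *
np.set_printoptions(precision=4,suppress=True)
ps={n:cap(n,n+'0') for n in ['side','top','wrist']}
pickle.dump(ps,open('p0.pkl','wb'))
for n,p in ps.items():
    print(n,p['fx'],p['fy'],p['cx'],p['cy'],p['k1'],ray(p,(320,200)))
for n in ['top','side','wrist']:
  for q in ['control_box','selector_grip','selector_pointer','mark_green','mark_amber','cradle','loupe','loupe_lens','loupe_handle','station','focus_mark','brass_ring','weight','jar']:
    print(n,q,[(np.round(r['position']).tolist(),round(r['score'],2)) for r in bot.mark_of(ps[n],q)][:4])
print(bot.read_state())
E
python3 s.py
```

```text
pics
side 390.38776768267087 390.38776768267087 321.37027272544833 200.11589447140545 -0.0751256680685834 (array([ 0.0972, -0.6278,  0.8212]), array([ 0.413 ,  0.6254, -0.6621]))
top 404.0869663726368 404.0869663726368 323.8534247032467 198.11777510694222 -0.009899483048885762 (array([0.4507, 0.0595, 1.1979]), array([ 0.1031,  0.0262, -0.9943]))
wrist 318.97185693587465 318.97185693587465 318.948793606425 198.38905619923977 -0.04257951207367301 (array([0.1964, 0.5972, 0.3727]), array([ 0.2482, -0.1096, -0.9625]))
top control_box [([239.0, 216.0], 0.77), ([169.0, 214.0], 0.63)]
top selector_grip [([226.0, 211.0], 0.65), ([158.0, 212.0], 0.52)]
top selector_pointer [([229.0, 198.0], 0.74), ([156.0, 198.0], 0.65), ([443.0, 211.0], 0.32)]
top mark_green []
top mark_amber [([221.0, 205.0], 0.48)]
top cradle [([445.0, 209.0], 0.92), ([446.0, 214.0], 0.55)]
top loupe [([444.0, 189.0], 0.91), ([485.0, 210.0], 0.53), ([342.0, 188.0], 0.31)]
top loupe_lens [([448.0, 190.0], 0.91), ([487.0, 205.0], 0.82), ([444.0, 216.0], 0.24)]
top loupe_handle [([504.0, 202.0], 0.72), ([445.0, 214.0], 0.6), (
[... 1079 characters left out ...]
[]
wrist mark_green []
wrist mark_amber []
wrist cradle []
wrist loupe []
wrist loupe_lens []
wrist loupe_handle []
wrist station []
wrist focus_mark []
wrist brass_ring []
wrist weight []
wrist jar []
{'time_s': 2.25, 'joint_positions': array([-1.1142,  0.6891, -0.1946,  1.5653,  0.1573,  0.9025, -0.2151]), 'qvel': array([ 0.0016, -0.0007, -0.0004,  0.0015, -0.0005, -0.002 , -0.0002]), 'effort': array([ -0.    , -53.9544,  -1.2669, -15.888 ,   0.01  ,   0.0014,
        -0.    ]), 'ee_pos': array([0.2565, 0.57  , 0.2313]), 'ee_rot': array([0.6591, 3.0716, 0.0002]), 'force': array([ 0.2815, -0.4065,  0.2955]), 'moment': array([-0.0221, -0.0417,  0.0022]), 'gripper_width': 0.08534640575578727}
```

View pics/top0.png

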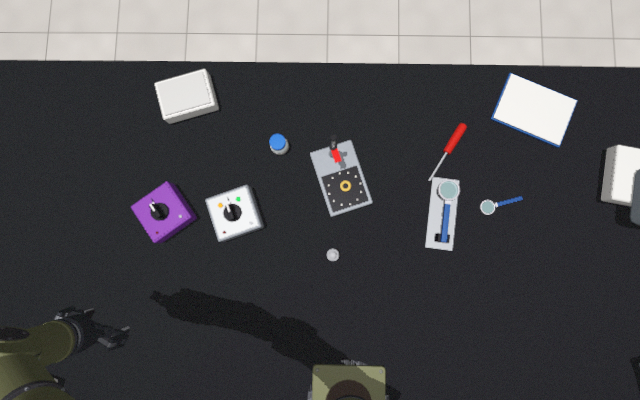

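View pics/side0.png

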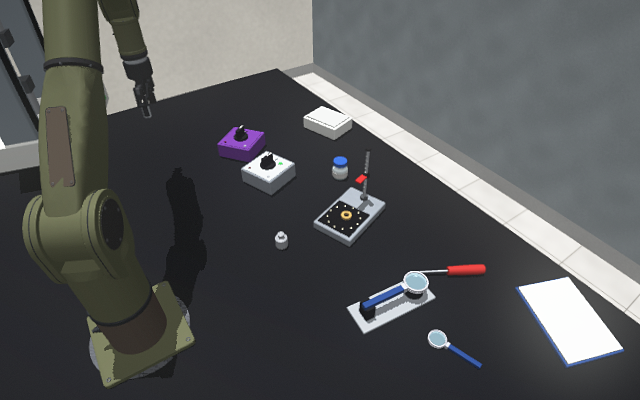

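```bash
python3 -c "
import cv2
a=cv2.imread('pics/top0.png');cv2.imwrite('pics/topc.png',cv2.resize(a[160:260,130:270],None,fx=5,fy=5,interpolation=cv2.INTER_CUBIC))
cv2.imwrite('pics/topd.png',cv2.resize(a[140:260,390:530],None,fx=5,fy=5,interpolation=cv2.INTER_CUBIC))
a=cv2.imread('pics/side0.png');cv2.imwrite('pics/sidec.png',cv2.resize(a[100:230,190:390],None,fx=4,fy=4,interpolation=cv2.INTER_CUBIC))"
```

```text
(no output)
```

View pics/topc.png

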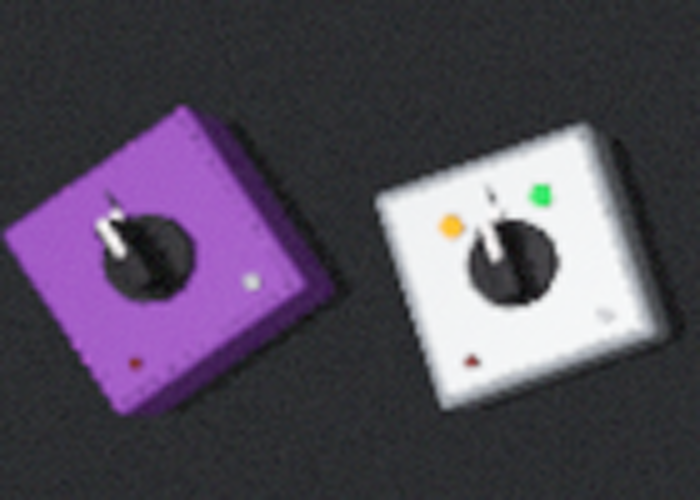

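View pics/topd.png

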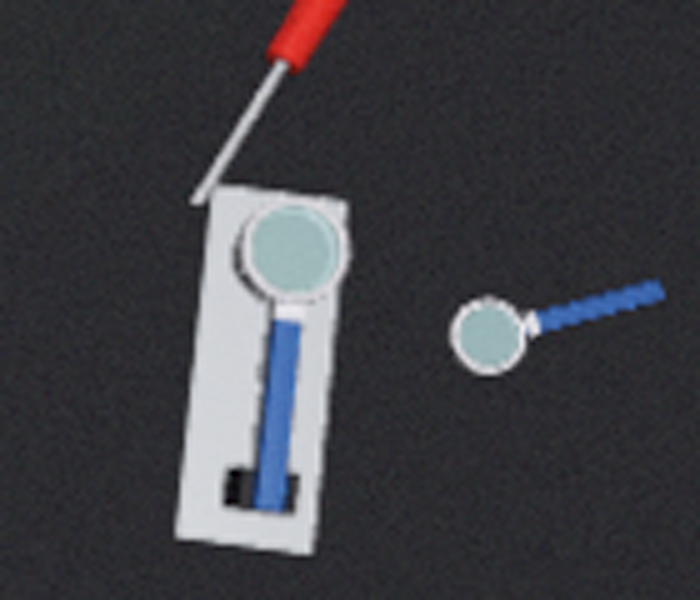

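View pics/sidec.png

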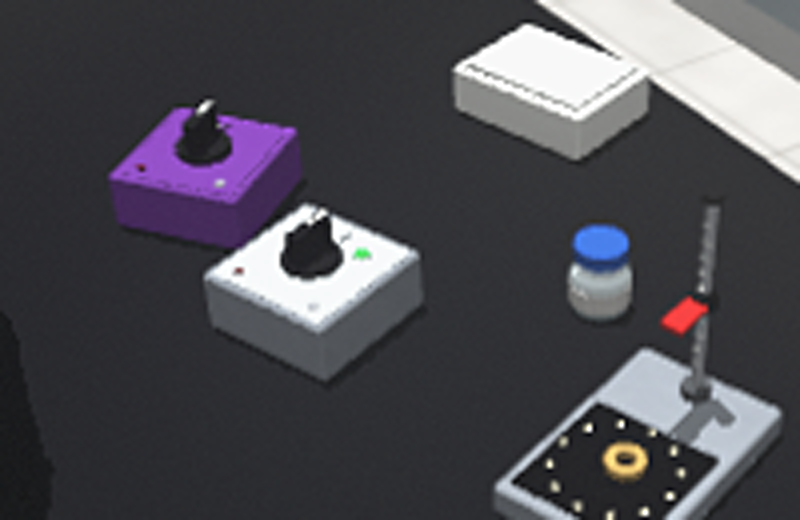

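```bash
cat > a.py <<'E'
from h import *
np.set_printoptions(precision=4,suppress=True)
ps=pickle.load(open('p0.pkl','rb'));t=ps['top'];s=ps['side']
am=atz(t,(220.6,205.2),.055);gr=atz(t,(238.2,199),.055)
print('amber',am,'green',gr,np.linalg.norm(am-gr))
m=(am+gr)/2; d=(am-gr)/np.linalg.norm(am-gr)
# box x: green is clockwise of x => x = rotate (amber-green) by -90
x=np.array([d[1],-d[0],0]); print('x',x,np.arctan2(x[1],x[0])); c=m-x*.042*np.cos(.7); print('centre',c)
print('corner c', np.mean([atz(t,q,.055) for q in [(206,200),(247.5,185),(219.4,242)]][1:],axis=0))
print('green tri',tri([(t,(238.2,199)),(s,(190+361/4,100+254/4))]))
print('lens',atz(t,(390+292/5,140+250/5),.047),tri([(t,(390+292/5,140+250/5)),(s,(416,282))]))
print('handle end',atz(t,(390+270/5,140+510/5),.054))
print('cradle corners',[atz(t,(390+a/5,140+b/5),.008) for a,b in [(215,187),(348,203),(178,540),(313,553)]])
print('ring',atz(t,(345.5,186),.0345),tri([(t,(345.5,186)),(s,(346,215))]))
print('tip',tri([(t,(340,162)),(s,(357,181))]))
print(tri([(t,bm) for bm in [(332.5,255)]]+[(s,(281,241))]))
R,_=cv2.Rodrigues(bot.read_state()['ee_rot']);print(R)
E
python3 a.py; python3 -c "
import cv2
a=cv2.imread('pics/top0.png');cv2.imwrite('pics/tops.png',cv2.resize(a[125:225,300:400],None,fx=6,fy=6,interpolation=cv2.INTER_CUBIC))"
```

```text
amber [0.5493 0.3729 0.055 ] green [0.568  0.3232 0.055 ] 0.05305363190527596
x [0.9361 0.3516 0.    ] 0.35929635407479826
centre [0.5286 0.3367 0.055 ]
corner c [0.5269 0.3348 0.055 ]
green tri (array([0.5681, 0.3234, 0.0541]), [2.6952646774628675e-05, 2.6952646774314155e-05])
lens [ 0.6052 -0.277   0.047 ] (array([ 0.6058, -0.2776,  0.0464]), [0.0005984234687150098, 0.0005984234687151589])
handle end [ 0.457  -0.2606  0.054 ]
cradle corners [array([ 0.6474, -0.2434,  0.008 ]), array([ 0.6391, -0.3219,  0.008 ]), array([ 0.4388, -0.2198,  0.008 ]), array([ 0.4328, -0.2981,  0.008 ])]
ring [0.6135 0.0169 0.0345] (array([0.6133, 0.017 , 0.0354]), [4.290599180169769e-05, 4.290599180157212e-05])
tip (array([0.6643, 0.0367, 0.1265]), [0.001422912155629824, 0.0014229121556299062])
(array([0.4137, 0.0511, 0.0149]), [8.686763500018414e-05, 8.686763500031102e-05])
[[-0.912   0.4103  0.0001]
 [ 0.4103  0.912   0.0001]
 [-0.      0.0001 -1.    ]]
```

View pics/tops.png

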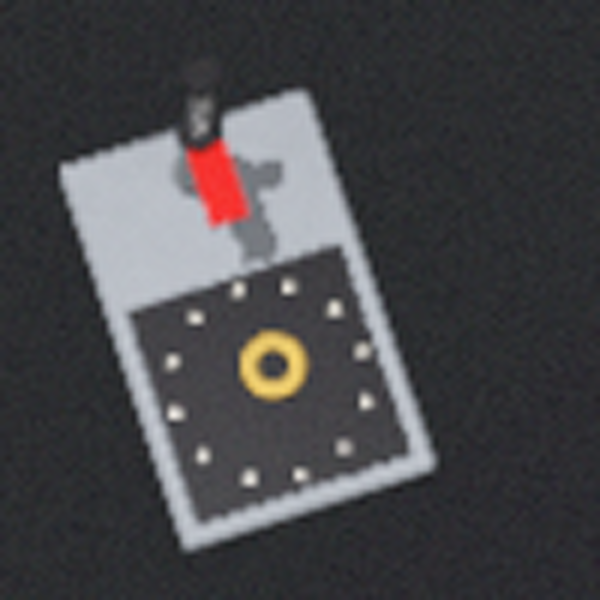

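```bash
cat > row.py <<'E'
# usage: row.py x y z yaw_of_tool_y(rad)  (tool straight down)
import sys
from h import *
from scipy.spatial.transform import Rotation as Ro
def row(x,y,z,a):
    s=bot.read_state(); R=Ro.from_rotvec(s['ee_rot'])
    yv=np.array([np.cos(a),np.sin(a),0]); zv=np.array([0,0,-1.]); xv=np.cross(yv,zv)
    T=Ro.from_matrix(np.c_[xv,yv,zv])
    sh=R.inv().apply(np.array([x,y,z])-s['ee_pos'])*100
    return np.round(sh,2).tolist()+np.round((R.inv()*T).as_rotvec(),3).tolist()
if __name__=='__main__':
    print(row(*map(float,sys.argv[1:5])))
    s=bot.read_state();print(s['time_s'],s['ee_pos'],s['ee_rot'],s['joint_positions'],s['force'],s['gripper_width'])
E
python3 row.py .528 .336 .2 1.93
```

```text
[-34.36, -10.2, 3.13, 0.0, 0.0, -0.782]
2.25 [0.25646391 0.57001864 0.23130834] [6.59144288e-01 3.07163704e+00 1.81199439e-04] [-1.11419167  0.6891329  -0.1945705   1.56525168  0.1573119   0.90247235
 -0.21506591] [ 0.28146902 -0.40646169  0.29553809] 0.08534640575578727
```

```bash
python3 -m inch '[[-4,-1.2,0.3,0,0,-0.09],[-8,-2.4,0.7,0,0,-0.18],[-12,-3.6,1.1,0,0,-0.27],[-16,-4.8,1.4,0,0,-0.36],[-20,-6,1.8,0,0,-0.45],[-24,-7.1,2.2,0,0,-0.54],[-28,-8.3,2.5,0,0,-0.64],[-32,-9.5,2.9,0,0,-0.73]]'; python3 row.py .528 .336 .2 1.93
```

```text
time_s: 2.92
ee_pos: [0.5096, 0.3517, 0.2026]
ee_rot: [-0.488, 3.103, 0.0]
force: [0.7, 0.8, 0.1]
gripper_width: 0.0852
[-1.27, -2.06, 0.26, 0.0, 0.001, -0.047]
2.9167 [0.50958494 0.3516777  0.20258238] [-4.87725223e-01  3.10282622e+00  4.83893003e-04] [-0.43960951  0.73858827 -0.43380899  1.60735586  0.37649988  0.87887597
  0.86612898] [0.66154354 0.77388493 0.06025855] 0.08517779787571561
```

```bash
python3 -m inch '[[-0.6,-1,0.1,0,0,-0.02],[-1.3,-2.1,0.3,0,0,-0.05],[-1.3,-2.1,0.3,0,0,-0.05]]'; python3 - <<'E'
from h import *
p=cap('wrist','w1');pickle.dump(p,open('w1.pkl','wb'))
cv2.imwrite('pics/w1b.png',cv2.resize(p['frame'],(800,500),interpolation=cv2.INTER_CUBIC))
for q in ['selector_grip','mark_green','mark_amber','selector_pointer']: print(q,[(r['position'],r['score']) for r in bot.mark_of(p,q)][:3])
E
```

```text
time_s: 3.17
ee_pos: [0.5317, 0.3316, 0.1987]
ee_rot: [-0.556, 3.091, -0.004]
force: [-0.4, -0.0, -0.5]
gripper_width: 0.0854
selector_grip [([545.5, 269.8], 0.67)]
mark_green [([300.7, 219.3], 0.5)]
mark_amber [([354.7, 221.7], 0.54)]
selector_pointer [([527.4, 291.6], 0.77)]
```

View pics/w1b.png

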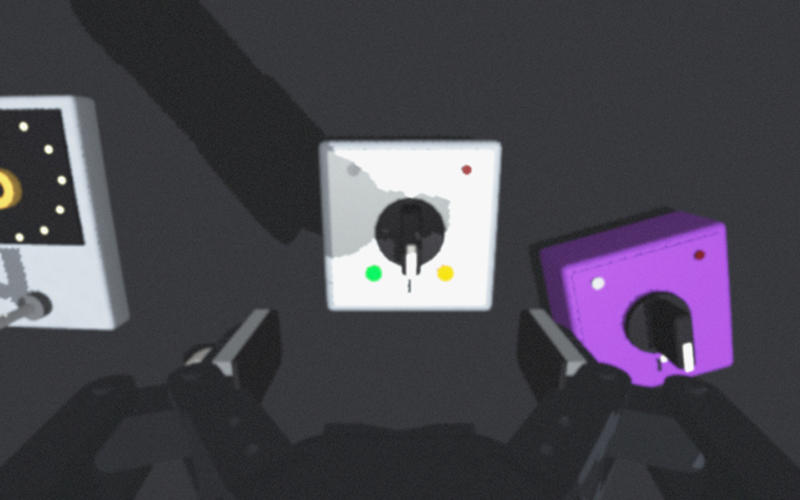

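```bash
cat > b.py <<'E'
from h import *
np.set_printoptions(precision=4,suppress=True)
t=pickle.load(open('p0.pkl','rb'))['top'];p=pickle.load(open('w1.pkl','rb'))
g=cv2.cvtColor(p['frame'],cv2.COLOR_BGR2HSV)
def blob(lo,hi):
    m=cv2.inRange(g,lo,hi);n,l,st,c=cv2.connectedComponentsWithStats(m);i=[k for k in range(1,n) if 20<st[k][4]];return [(c[k],st[k][4]) for k in i]
G=blob((50,120,100),(85,255,255));A=blob((20,120,100),(32,255,255));print(G,A)
G=min(G,key=lambda v:abs(v[0][0]-299));A=min(A,key=lambda v:abs(v[0][0]-356))
gr=atz(p,G[0],.055);am=atz(p,A[0],.055)
print('z-check',tri([(p,G[0]),(t,(238.2,199))]),tri([(p,A[0]),(t,(220.6,205.2))]))
m=(am+gr)/2; L=np.linalg.norm(am-gr);d=(am-gr)/L
x=np.array([d[1],-d[0],0]); print(L,'yaw',np.arctan2(x[1],x[0]),'centre',m-x*.042*np.cos(.7))
print('skirt',atz(p,(410/1.25,233/1.25),.06))
print('corners',np.mean([atz(p,(a/1.25,b/1.25),.055) for a,b in [(322,145),(499,143),(491,308),(329,308)]],axis=0))
# bar top corners, pointer end top
c=m-x*.042*np.cos(.7)
for dx,z in [(0.022,.094),(0,.094),(-.022,.094)]: print(proj(p,[*(c+dx*x)[:2],z])*1.25)
print(proj(p,[*c[:2],.055])*1.25)
E
python3 b.py; python3 -c "
import cv2
a=cv2.imread('pics/w1.png');cv2.imwrite('pics/w1c.png',cv2.resize(a[105:255,250:410],None,fx=5,fy=5,interpolation=cv2.INTER_CUBIC)[:600])"
```

```text
[(array([298.5528, 218.2846]), np.int32(123))] [(array([  6.896, 151.25 ]), np.int32(404)), (array([355.9016, 218.2459]), np.int32(122))]
z-check (array([0.5682, 0.3233, 0.0569]), [0.0006761916125571402, 0.0006761916125569746]) (array([0.5494, 0.3734, 0.0569]), [0.0009976076453887324, 0.0009976076453888257])
0.05428271373680316 yaw 0.3591288303080443 centre [0.5297 0.3381 0.055 ]
skirt [0.5295 0.3385 0.06  ]
corners [0.5287 0.3385 0.055 ]
[410.3997 277.6543]
[410.6122 245.2706]
[410.8275 211.3708]
[409.2608 231.472 ]
```

View pics/w1c.png

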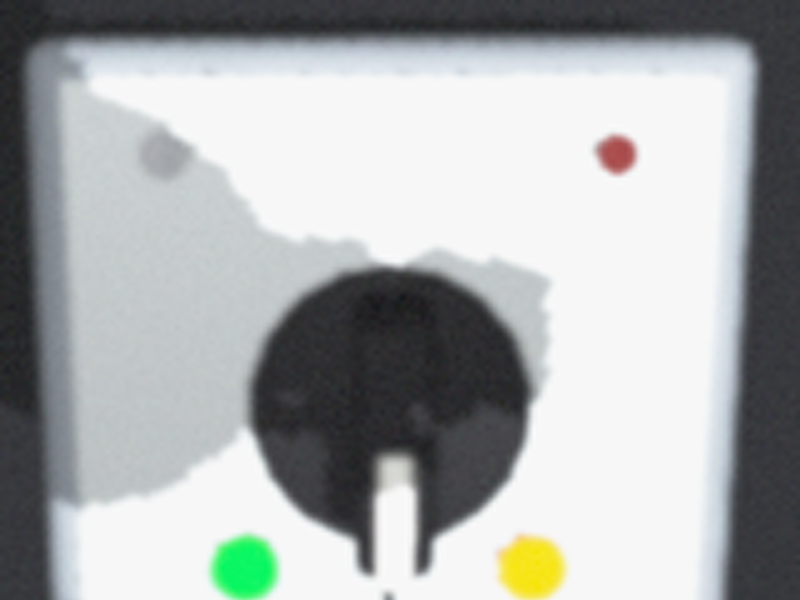

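```bash
python3 row.py .5297 .3381 .071 1.930
```

```text
[-0.27, -0.06, 12.89, 0.001, 0.001, 0.005]
3.4167 [0.52695236 0.33749656 0.19991261] [-5.68933479e-01  3.08925788e+00  2.22131369e-03] [-0.39753805  0.75283135 -0.45029327  1.58841383  0.39160111  0.89012323
  0.94445476] [-0.11142595  0.73824604  0.15104101] 0.08531302267155576
```

```bash
python3 -m inch '[[-0.3,0,4,0,0,0],[-0.3,-0.1,8,0,0,0],[-0.3,-0.1,11,0,0,0],[-0.3,-0.1,12.8,0,0,0],[-0.3,-0.1,12.8,0,0,0]]' 6; python3 row.py .5297 .3381 .071 1.930
```

```text
time_s: 3.83
ee_pos: [0.5266, 0.3371, 0.068]
ee_rot: [0.572, -3.082, 0.003]
force: [0.8, 0.0, -0.4]
gripper_width: 0.0602
[-0.33, -0.02, -0.31, -0.001, -0.007, 0.008]
3.8333 [0.52655101 0.33708871 0.06795074] [ 0.57173654 -3.08215261  0.00311147] [-0.44337156  0.9267605  -0.36609347  1.66644135  0.49127455  0.64831924
  0.86280767] [ 0.75890286  0.0307852  -0.41800769] 0.06015500379749952
```

```bash
python3 -m inch '[[-0.3,0,-0.2,0,0,0],[-0.3,0,-0.2,0,0,0],[-0.3,0,-0.2,0,0,0]]' 3; python3 row.py .5297 .3381 .071 1.930
```

```text
time_s: 4.08
ee_pos: [0.5302, 0.3397, 0.0718]
ee_rot: [0.573, -3.085, -0.0]
force: [-0.5, -0.2, 0.9]
gripper_width: 0.0299
[0.1, -0.14, 0.08, 0.001, -0.004, 0.008]
4.0833 [0.53018148 0.33973536 0.07178918] [ 5.72860296e-01 -3.08492528e+00 -2.42664908e-05] [-0.44133565  0.92476667 -0.37088071  1.65432688  0.48864744  0.65947152
  0.86788245] [-0.50172936 -0.21395648  0.93517095] 0.029858582808000397
```

```bash
python3 -m inch '[[0,0,0,0,0,0],[0,0,0,0,0,0],[0,0,0,0,0,0],[0,0,0,0,0,0],[0,0,0,0,0,0]]' 0; python3 row.py .5297 .3381 .071 1.230
```

```text
time_s: 4.5
ee_pos: [0.5314, 0.3396, 0.0738]
ee_rot: [0.572, -3.088, -0.0]
force: [-0.7, -2.8, 5.4]
gripper_width: 0.0124
[0.22, -0.08, 0.28, -0.0, -0.001, 0.707]
4.5 [0.53144104 0.33964923 0.07384215] [ 5.71961995e-01 -3.08802902e+00 -2.43792073e-04] [-0.44074446  0.92174895 -0.37071239  1.65335911  0.48849649  0.6607541
  0.86804809] [-0.73388822 -2.76817007  5.41622086] 0.012401412209097191
```

```bash
python3 -m inch '[[0,0,0.1,0,0,0.1],[0.1,0,0.1,0,0,0.2],[0.1,-0.1,0.1,0,0,0.3],[0.1,-0.1,0.1,0,0,0.4],[0.1,-0.1,0.1,0,0,0.5],[0.1,-0.1,0.1,0,0,0.6],[0.1,-0.1,0.1,0,0,0.7],[0.1,-0.1,0.1,0,0,0.74]]' ; python3 row.py .5297 .3381 .071 1.230
```

```text
time_s: 5.17
ee_pos: [0.5315, 0.3371, 0.0739]
ee_rot: [0.591, 3.085, -0.002]
force: [0.2, -4.0, 1.1]
gripper_width: 0.0128
[0.2, 0.02, 0.29, -0.001, 0.001, -0.038]
5.1667 [0.53147493 0.33713939 0.07388994] [ 5.91061810e-01  3.08505016e+00 -2.37690999e-03] [-0.54363653  0.90206544 -0.17485621  1.66405177  0.24726208  0.59810227
  0.3337018 ] [ 0.2493076  -3.96449788  1.14537705] 0.012764886785294378
```

```bash
python3 -m inch '[[0,0,0,0,0,-0.03],[0,0,0,0,0,-0.03],[0,0,0,0,0,-0.03],[0,0,0,0,0,-0.03],[0,0,-0.5,0,0,-0.03],[0,0,-4,0,0,-0.03],[0,0,-8,0,0,-0.03],[0,0,-12,0,0,-0.03]]' 6; python3 - <<'E'
from h import *
p=cap('wrist','w2');pickle.dump(p,open('w2.pkl','wb'))
cv2.imwrite('pics/w2b.png',cv2.resize(p['frame'],(800,500),interpolation=cv2.INTER_CUBIC))
E
python3 row.py .5257 -.268 .2 1.23
```

```text
time_s: 5.83
ee_pos: [0.5308, 0.3371, 0.195]
ee_rot: [-0.544, -3.093, 0.004]
force: [1.0, 0.5, -0.3]
gripper_width: 0.0599
[-19.9, -57.51, -0.03, 0.01, 0.008, -0.008]
5.8833 [0.53513549 0.34045688 0.20411491] [0.54317751 3.08447063 0.01391898] [-0.51351802  0.72938326 -0.23038509  1.57701028  0.20671768  0.84600283
  0.39938938] [1.16047297 0.59022386 5.28479201] 0.05977384062639179
```

View pics/w2b.png

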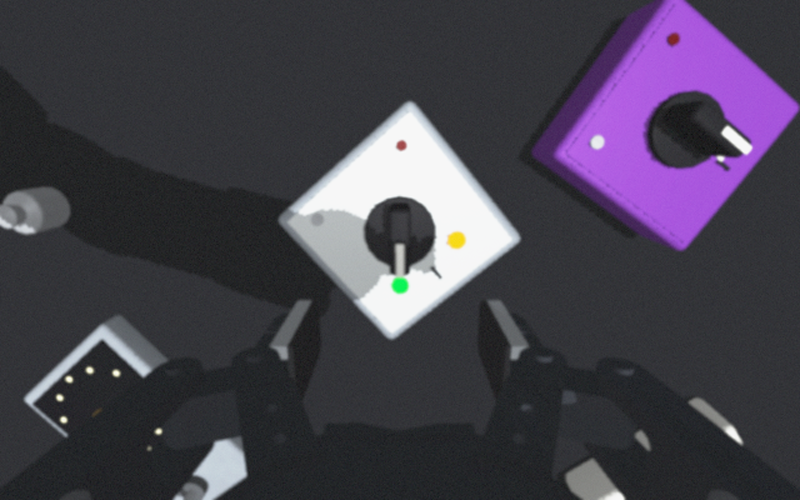

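```bash
python3 row.py .5305 -.2685 .2 1.46
```

```text
[-20.37, -57.39, -0.03, 0.009, 0.009, -0.238]
5.8833 [0.53513549 0.34045688 0.20411491] [0.54317751 3.08447063 0.01391898] [-0.51351802  0.72938326 -0.23038509  1.57701028  0.20671768  0.84600283
  0.39938938] [1.16047297 0.59022386 5.28479201] 0.05977384062639179
```

```bash
python3 -m inch '[[-1,-3,-0.2,0,0,-0.02],[-2.4,-6.7,-0.2,0,0,-0.03],[-3.7,-10.4,-0.2,0,0,-0.05],[-5,-14,-0.2,0,0,-0.06],[-6.3,-17.7,-0.2,0,0,-0.08],[-7.6,-21.3,-0.2,0,0,-0.1],[-8.9,-25,-0.2,0,0,-0.11],[-10.2,-28.7,-0.2,0,0,-0.13]]'; python3 row.py .5305 -.2685 .2 1.46
```

```text
time_s: 6.55
ee_pos: [0.5329, 0.0343, 0.2044]
ee_rot: [0.339, 3.112, 0.014]
force: [0.8, -0.7, 0.1]
gripper_width: 0.0604
[-6.29, -29.62, 0.21, 0.009, 0.011, -0.106]
6.55 [0.53286257 0.03428338 0.20435682] [0.339376   3.11196459 0.01351082] [ 0.04939755  0.6133085  -0.31737748  1.87798601  0.28195741  0.68029516
  0.92142299] [ 0.78331543 -0.67304673  0.1299365 ] 0.06041107125379144
```

```bash
python3 - <<'E'
from h import *
p=cap('wrist','w3');pickle.dump(p,open('w3.pkl','wb'))
cv2.imwrite('pics/w3b.png',cv2.resize(p['frame'],(800,500),interpolation=cv2.INTER_CUBIC))
E
python3 -m inch '[[-0.9,-4,0.2,0,0,-0.02],[-1.7,-8,0.2,0,0,-0.03],[-2.6,-12,0.2,0,0,-0.05],[-3.5,-16,0.2,0,0,-0.06],[-4.3,-20,0.2,0,0,-0.08],[-5.2,-24,0.2,0,0,-0.1],[-5.9,-27.5,0.2,0,0,-0.1],[-6.3,-29.5,0.2,0,0,-0.1]]'; python3 row.py .5305 -.2685 .2 1.46;python3 - <<'E'
from h import *
p=cap('wrist','w4');pickle.dump(p,open('w4.pkl','wb'))
cv2.imwrite('pics/w4b.png',cv2.resize(p['frame'],(800,500),interpolation=cv2.INTER_CUBIC))
for q in ['loupe_lens','loupe_handle']: print(q,[(r['position'],r['score']) for r in bot.mark_of(p,q)][:3])
E
```

```text
time_s: 7.27
ee_pos: [0.5251, -0.2861, 0.2023]
ee_rot: [0.212, 3.125, -0.008]
force: [1.1, -0.6, -0.1]
gripper_width: 0.0597
[-0.29, 1.82, 0.23, -0.005, 0.01, -0.025]
7.2667 [ 0.52510284 -0.28614735  0.20233848] [ 0.21246176  3.12489503 -0.00816017] [ 0.64062023  0.70102765 -0.38373108  1.68599156  0.34314986  0.81068947
  1.53764229] [ 1.09876249 -0.58214297 -0.07899241] 0.059740586211552676
loupe_lens [([221.2, 216.2], 0.78), ([335.8, 253.6], 0.65)]
loupe_handle [([341.2, 189.2], 0.95), ([181.0, 233.8], 0.56)]
```

View pics/w3b.png

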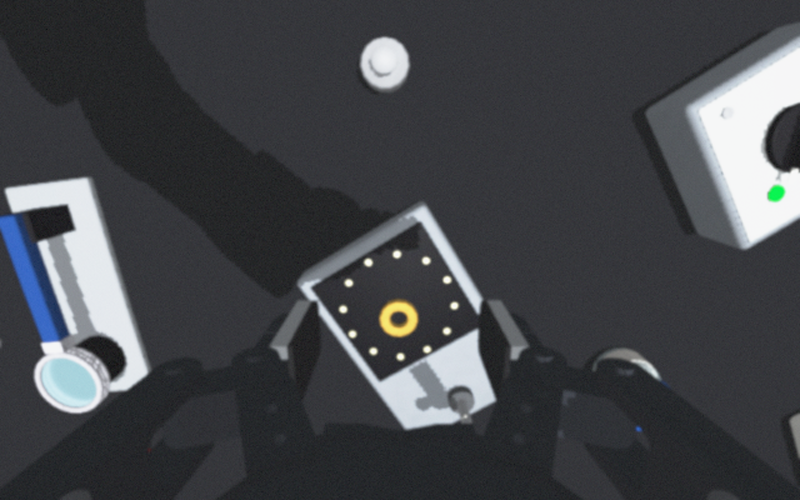

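View pics/w4b.png

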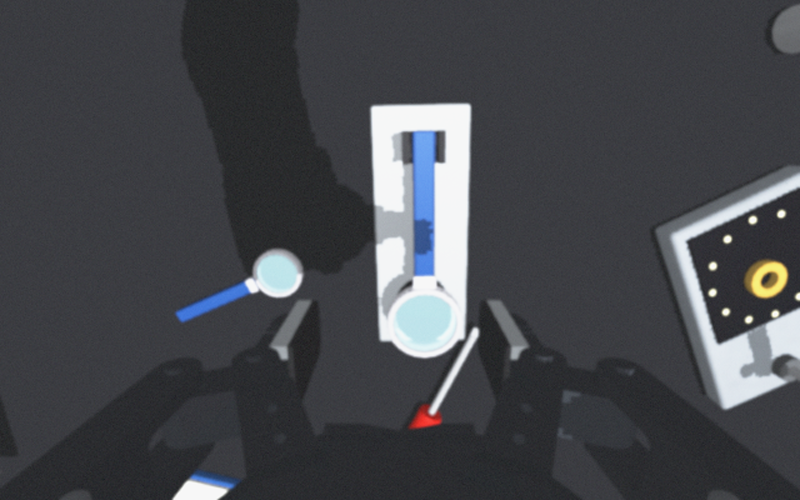

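```bash
cat > c.py <<'E'
from h import *
np.set_printoptions(precision=4,suppress=True)
P=pickle.load(open('p0.pkl','rb'));t=P['top'];s=P['side'];p3=pickle.load(open('w3.pkl','rb'));p4=pickle.load(open('w4.pkl','rb'))
f=lambda a,b:(a/1.25,b/1.25)
print('lens top-rim',tri([(p4,f(425,320)),(t,(390+292/5,140+250/5))]),tri([(p4,f(425,320)),(p3,f(73,379))]),atz(p4,f(425,320),.054))
print('handle end',atz(p4,f(424,132),.054),'neck',atz(p4,f(425,278),.054))
print('cradle',[atz(p4,f(*q),.008) for q in [(371,107),(470,104),(381,341),(464,340)]])
print('ring',tri([(p3,f(398.5,318)),(t,(345.5,186)),(s,(346,215))]),atz(p3,f(398.5,318),.039))
print('tip',tri([(t,(338.3,162)),(s,(357.8,181.5))]))
E
python3 c.py
```

```text
lens top-rim (array([ 0.6047, -0.276 ,  0.0503]), [4.7892653123042325e-05, 4.789265312298322e-05]) (array([ 0.6066, -0.276 ,  0.047 ]), [0.00026398660443530293, 0.00026398660443540783]) [ 0.6028 -0.276   0.054 ]
handle end [ 0.4594 -0.2599  0.054 ] neck [ 0.5674 -0.2719  0.054 ]
cradle [array([ 0.4346, -0.297 ,  0.008 ]), array([ 0.4428, -0.2184,  0.008 ]), array([ 0.6419, -0.3195,  0.008 ]), array([ 0.6512, -0.242 ,  0.008 ])]
ring (array([0.614 , 0.0174, 0.0354]), [0.0013569652670224709, 0.0008269805190808217, 0.0006199021252875617]) [0.6136 0.0184 0.039 ]
tip (array([0.6674, 0.0399, 0.1206]), [0.0008242291378844921, 0.0008242291378845762])
```

```bash
python3 row.py .5305 -.2677 .028 1.46
```

```text
[-0.11, 1.59, 17.41, -0.002, 0.01, -0.024]
7.4167 [ 0.52562359 -0.28269358  0.20211148] [ 0.21161694  3.12502079 -0.00438973] [ 0.63738613  0.70049261 -0.38543156  1.68872836  0.34168212  0.80928852
  1.53399767] [ 0.46010799  1.44795226 -0.80395133] 0.05995792097556738
```

```bash
python3 -m inch '[[0,1.2,4,0,0.01,-0.02],[-0.1,1.6,7,0,0.01,-0.02],[-0.1,1.6,9,0,0.01,-0.02],[-0.1,1.6,9.5,0,0.01,-0.02],[-0.1,1.6,9.5,0,0.01,-0.02]]' 5; python3 row.py .5305 -.2677 .028 1.46; python3 - <<'E'
from h import *
p=cap('wrist','w5');pickle.dump(p,open('w5.pkl','wb'))
cv2.imwrite('pics/w5b.png',cv2.resize(p['frame'],(800,500),interpolation=cv2.INTER_CUBIC))
E
python3 row.py .5305 -.2677 .028 1.46
```

```text
time_s: 7.83
ee_pos: [0.5293, -0.2651, 0.106]
ee_rot: [-0.176, -3.133, 0.001]
force: [0.3, -0.3, 1.4]
gripper_width: 0.0503
[-0.18, -0.24, 7.8, -0.001, -0.003, -0.002]
7.8333 [ 0.52927534 -0.26505836  0.1060441 ] [-1.76470736e-01 -3.13343423e+00  5.84060666e-04] [ 0.57007679  0.82995444 -0.32398292  1.76352376  0.41862725  0.6198423
  1.45729543] [ 0.2590285  -0.33032522  1.3827249 ] 0.05026444640328435
[-0.05, -0.16, 7.94, -0.002, -0.0, -0.003]
7.8833 [ 0.53020981 -0.26596282  0.10742551] [-1.78088053e-01 -3.13602135e+00  2.35476122e-03] [ 0.57086573  0.82810507 -0.3241804   1.76198998  0.41844421  0.62027161
  1.45752735] [-0.03971147  0.66055661  0.80263508] 0.049752478525667165
```

View pics/w5b.png

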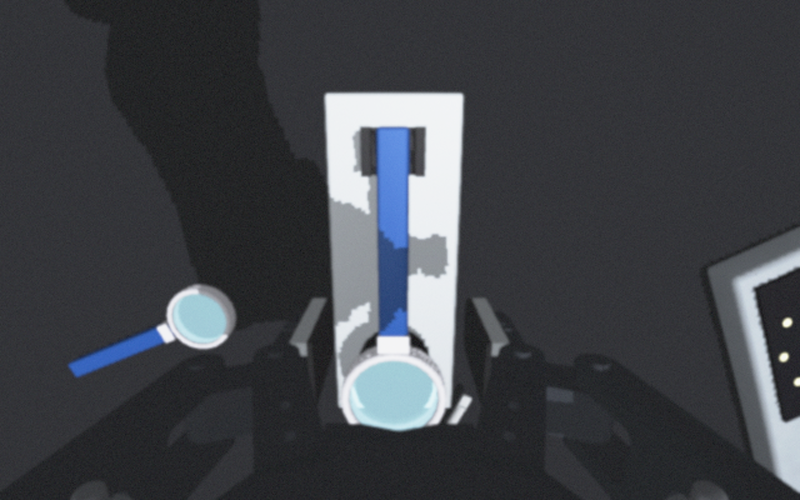

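```bash
python3 - <<'E'
from h import *
f=lambda a,b:(a/1.25,b/1.25)
p=pickle.load(open('w5.pkl','rb'));p4=pickle.load(open('w4.pkl','rb'))
a=atz(p,f(392,128),.054);b=atz(p,f(393.5,336),.054);print(a,b,np.arctan2(*(b-a)[[1,0]]))
x=(b-a)/np.linalg.norm(b-a);print(a+x*.075)
print(tri([(p,f(392,128)),(p4,f(424,132))]),tri([(p,f(393.5,336)),(p4,f(425,278))]))
E
```

```text
[ 0.45869714 -0.2602475   0.054     ] [ 0.56553192 -0.27182518  0.054     ] -0.10794869967465497
[ 0.53326058 -0.26832793  0.054     ]
(array([ 0.45913799, -0.2602438 ,  0.06147994]), [0.00024684465657947587, 0.00024684465657945836]) (array([ 0.57049521, -0.27212046,  0.04499796]), [0.0004470808587678569, 0.00044708085876791505])
```

```bash
python3 -m inch '[[-0.1,-0.2,3,0,0,0],[-0.2,-0.2,5.5,0,0,0],[-0.2,-0.2,7,0,0,0],[-0.2,-0.2,7.7,0,0,0],[-0.2,-0.2,7.8,0,0,0],[-0.2,-0.2,7.8,0,0,0]]' 3; python3 row.py .5315 -.268 .028 1.462
```

```text
time_s: 8.38
ee_pos: [0.533, -0.2684, 0.0307]
ee_rot: [0.178, 3.135, -0.003]
force: [-0.3, 0.4, 0.3]
gripper_width: 0.0303
[0.16, 0.03, 0.27, -0.002, 0.002, -0.005]
8.3833 [ 0.53300743 -0.26843068  0.03072156] [ 0.17780471  3.13494799 -0.00318984] [ 0.53542245  0.94715682 -0.25930641  1.77759805  0.47407317  0.47683076
  1.41194864] [-0.25037822  0.35730782  0.29813785] 0.030347740621146514
```

```bash
python3 -m inch '[[0.1,0,0.3,0,0,0],[0.1,0,0.3,0,0,0],[0.1,0,0.3,0,0,0]]'; python3 -m inch '[[0,0,0,0,0,0],[0,0,0,0,0,0],[0,0,0,0,0,0],[0,0,0,0,0,0],[0,0,0,0,0,0],[0,0,0,0,0,0]]' 0;python3 row.py .5315 -.268 .028 1.462
```

```text
time_s: 8.63
ee_pos: [0.5326, -0.2686, 0.0288]
ee_rot: [0.178, 3.133, -0.004]
force: [0.1, 1.4, 0.1]
gripper_width: 0.0298
time_s: 9.13
ee_pos: [0.533, -0.2689, 0.0296]
ee_rot: [0.178, 3.132, -0.005]
force: [-1.6, -0.5, 6.3]
gripper_width: 0.0149
[0.16, 0.07, 0.16, -0.003, 0.004, -0.005]
9.1333 [ 0.53303796 -0.2688878   0.02961366] [ 0.17812985  3.13225149 -0.00502803] [ 0.53442132  0.94818682 -0.25633626  1.78011981  0.47630556  0.46986514
  1.40985166] [-1.60579068 -0.49575907  6.28208454] 0.014924224036802504
```

```bash
python3 -m inch '[[0,0,-1,0,0,0],[0,0,-3,0,0,0],[0,0,-6,0,0,0],[0,0,-9,0,0,0],[0,0,-12,0,0,0],[0,0,-15,0,0,0],[0,0,-16,0,0,0],[0,0,-16,0,0,0]]';python3 - <<'E'
from h import *
ps={n:cap(n,n+'6') for n in ['wrist','side','top']};pickle.dump(ps,open('p6.pkl','wb'))
cv2.imwrite('pics/w6b.png',cv2.resize(ps['wrist']['frame'],(800,500),interpolation=cv2.INTER_CUBIC))
cv2.imwrite('pics/side6b.png',cv2.resize(ps['side']['frame'],(800,500),interpolation=cv2.INTER_CUBIC))
print(bot.read_state())
E
```

```text
time_s: 9.8
ee_pos: [0.534, -0.2689, 0.1926]
ee_rot: [0.178, 3.127, -0.008]
force: [0.2, -0.1, -1.9]
gripper_width: 0.0147
{'time_s': 9.95, 'joint_positions': array([ 0.60862347,  0.71983855, -0.38434948,  1.7001788 ,  0.35839192,
        0.79007277,  1.51319569]), 'qvel': array([-0.00267748,  0.01617419,  0.00332148,  0.00598962,  0.00010254,
        0.00280004, -0.00118781]), 'effort': array([-1.54432829e-02, -5.48145962e+01, -4.08404902e+00, -1.45096833e+01,
        1.75695587e-02, -4.93496249e-02,  7.77636033e-04]), 'ee_pos': array([ 0.53100316, -0.26806305,  0.18797732]), 'ee_rot': array([ 0.1783564 ,  3.13550455, -0.00375942]), 'force': array([ 0.20746928,  0.45698523, -2.21792764]), 'moment': array([-0.04178347,  0.02847172,  0.02591637]), 'gripper_width': 0.014608131804940605}
```

View pics/w6b.png

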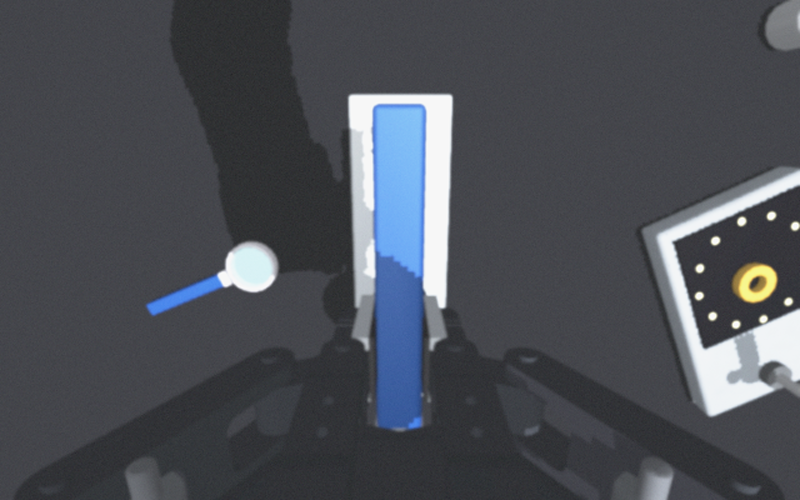

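View pics/side6b.png

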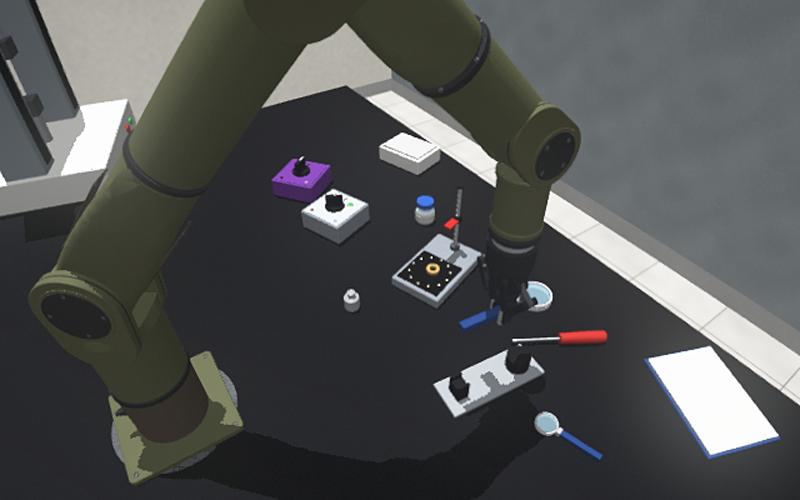

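```bash
cat > d.py <<'E'
from h import *
from scipy.spatial.transform import Rotation as Ro
np.set_printoptions(precision=4,suppress=True)
P=pickle.load(open('p6.pkl','rb'));w=P['wrist']
# grasp
Rg=Ro.from_rotvec([ 0.17812985 , 3.13225149, -0.00502803]);tg=np.array([ 0.53303796,-0.2688878 , 0.02961366])
a=-.109;x=np.array([np.cos(a),np.sin(a),0]);y=np.array([-x[1],x[0],0])
lens=np.array([.6055,-.2763,.047])
T=lambda X:Rg.inv().apply(X-tg)
print('lens in tool',T(lens))
end=lens-x*.15
R6=Ro.from_rotvec([0.178,3.127,-.008]);t6=np.array([.534,-.2689,.1926])
R6b=Ro.from_rotvec([ 0.1783564 ,  3.13550455, -0.00375942]);t6b=np.array([ 0.53100316, -0.26806305,  0.18797732])
for R,t in [(R6,t6),(R6b,t6b)]:
  for z in (.054,.040):
    print(z,[proj(w,R.apply(T(np.r_[(end+s*.008*y)[:2],z]))+t)*1.25 for s in (-1,1)])
  for n in ['side','top']:print(n,proj(P[n],R.apply(T(lens))+t))
E
python3 d.py; python3 -c "
import cv2
a=cv2.imread('pics/side6.png');cv2.imwrite('pics/s6c.png',cv2.resize(a[160:280,320:480],None,fx=5,fy=5,interpolation=cv2.INTER_CUBIC))"
```

```text
lens in tool [-0.0729  0.0008 -0.0171]
0.054 [array([369.9057,  96.5763]), array([427.4227,  96.3523])]
0.04 [array([373.1801, 100.8624]), array([424.4504, 100.6655])]
side [427.6807 235.2368]
top [467.4358 181.0121]
0.054 [array([372.286 ,  87.2917]), array([428.2306,  87.0578])]
0.04 [array([375.3199,  92.0537]), array([425.3497,  91.8482])]
side [426.0492 237.2357]
top [466.4216 182.4667]
```

View pics/s6c.png

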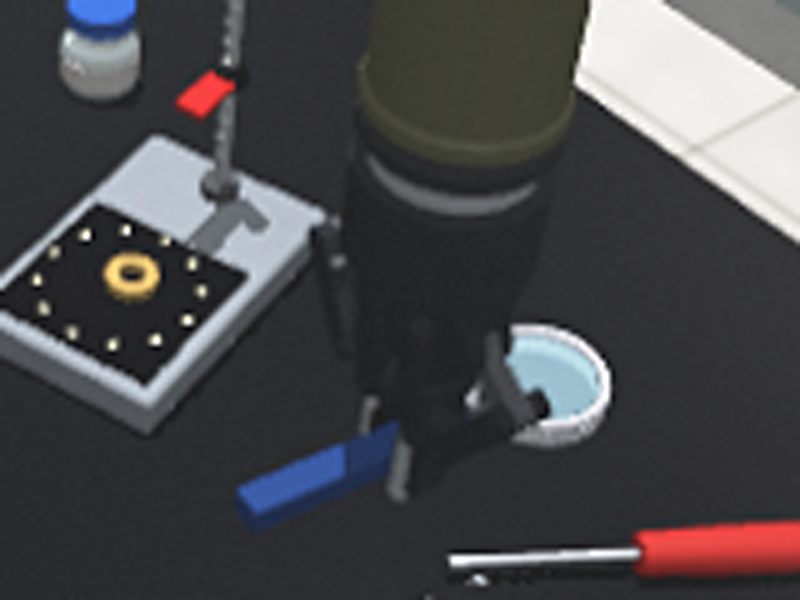

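```bash
cat > e.py <<'E'
from d import *
hsv=cv2.cvtColor(w['frame'],cv2.COLOR_BGR2HSV)
m=cv2.inRange(hsv,(100,120,60),(125,255,255))
n,l,st,c=cv2.connectedComponentsWithStats(m);k=[i for i in range(1,n) if st[i][4]>500];print(st[k])
for r in [88,95,110,130,150,170,190,210,230]:
    cols=np.where(m[r,290:350])[0]+290; print(r,cols.min(),cols.max(),cols.max()-cols.min()+1, end=' | ')
print()
# model: edges
R,t=R6,t6
for z in (.054,):
  for d in (0.15,.13,.11,.09):
    q=lens-x*d; A=[proj(w,R.apply(T(np.r_[(q+s*.008*y)[:2],z]))+t) for s in (-1,1)]; print(d,A[0],A[1],A[1][0]-A[0][0])
E
python3 e.py; python3 -c "
import cv2
a=cv2.imread('pics/wrist6.png');cv2.imwrite('pics/w6c.png',cv2.resize(a[70:190,250:400],None,fx=5,fy=5,interpolation=cv2.INTER_CUBIC))"
```

```text
lens in tool [-0.0729  0.0008 -0.0171]
0.054 [array([369.9057,  96.5763]), array([427.4227,  96.3523])]
0.04 [array([373.1801, 100.8624]), array([424.4504, 100.6655])]
side [427.6807 235.2368]
top [467.4358 181.0121]
0.054 [array([372.286 ,  87.2917]), array([428.2306,  87.0578])]
0.04 [array([375.3199,  92.0537]), array([425.3497,  91.8482])]
side [426.0492 237.2357]
top [466.4216 182.4667]
[[ 299   84   41  260 9700]
 [ 117  220   61   33  733]]
88 299 339 41 | 95 299 339 41 | 110 299 339 41 | 130 299 339 41 | 150 300 338 39 | 170 299 338 40 | 190 300 338 39 | 210 301 337 37 | 230 301 337 37 | 
0.15 [295.9246  77.2611] [341.9382  77.0818] 46.01363447714033
0.13 [297.0893 135.404 ] [341.1483 135.2647] 44.05905139863569
0.11 [298.2121 188.8341] [340.368  188.7293] 42.15592856628734
0.09 [299.2834 237.7574] [339.6088 237.682 ] 40.3253722745489
```

View pics/w6c.png

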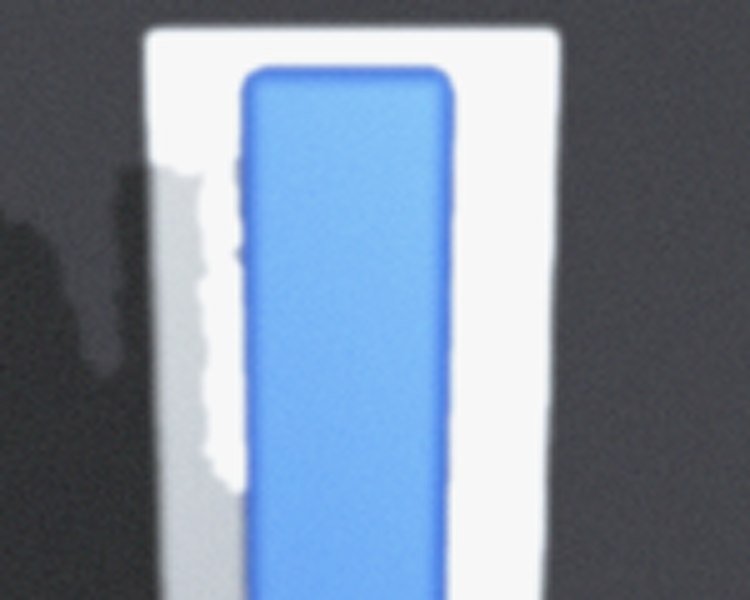

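```bash
python3 row.py .57 -.15 .17 1.462
```

```text
[-2.53, 12.18, 1.77, -0.002, 0.001, -0.005]
9.95 [ 0.53100316 -0.26806305  0.18797732] [ 0.1783564   3.13550455 -0.00375942] [ 0.60862347  0.71983855 -0.38434948  1.7001788   0.35839192  0.79007277
  1.51319569] [ 0.20746928  0.45698523 -2.21792764] 0.014608131804940605
```

View pics/top6.png

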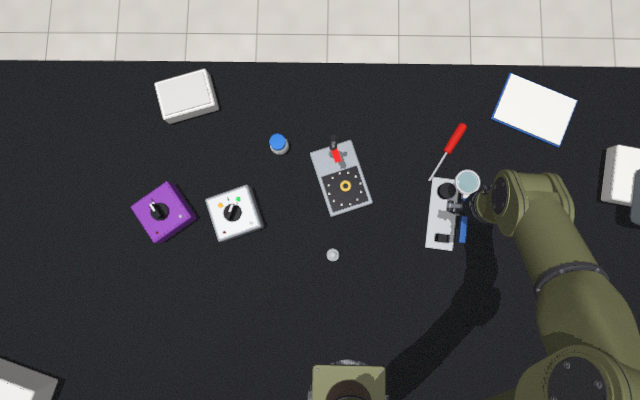

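```bash
python3 -m inch '[[-0.5,2.5,0.4,0,0,0],[-1.1,5.5,0.8,0,0,0],[-1.8,8.5,1.2,0,0,0],[-2.3,11,1.6,0,0,0],[-2.5,12.2,1.8,0,0,0],[-2.5,12.2,1.8,0,0,0],[-2.5,12.2,1.8,0,0,0],[-2.5,12.2,1.8,0,0,0]]';python3 -m inch '[[0,0,0,0,0,0],[0,0,0,0,0,0],[0,0,0,0,0,0]]'; python3 - <<'E'
from h import *
print(bot.read_state()['ee_pos'])
ps={n:cap(n,n+'7') for n in ['wrist','side','top']};ps['s']=bot.read_state();pickle.dump(ps,open('p7.pkl','wb'))
cv2.imwrite('pics/w7b.png',cv2.resize(ps['wrist']['frame'],(800,500),interpolation=cv2.INTER_CUBIC))
cv2.imwrite('pics/s7c.png',cv2.resize(ps['side']['frame'][130:250,300:460],None,fx=5,fy=5,interpolation=cv2.INTER_CUBIC))
print(bot.read_state()['ee_pos'],bot.read_state()['ee_rot'])
E
```

```text
time_s: 10.62
ee_pos: [0.5685, -0.1522, 0.1689]
ee_rot: [-0.182, -3.135, 0.007]
force: [-0.4, -0.9, -1.2]
gripper_width: 0.0148
time_s: 10.87
ee_pos: [0.568, -0.1539, 0.1689]
ee_rot: [-0.186, -3.135, 0.008]
force: [0.4, 0.3, -0.7]
gripper_width: 0.0148
[ 0.56801633 -0.15394115  0.16885122]
[ 0.56843898 -0.1526746   0.16902756] [-0.18331268 -3.13521995  0.0070538 ]
```

View pics/w7b.png

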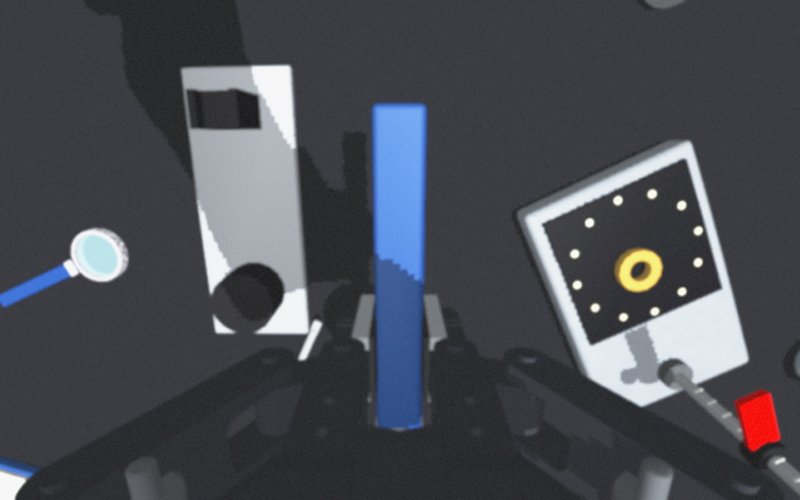

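View pics/s7c.png

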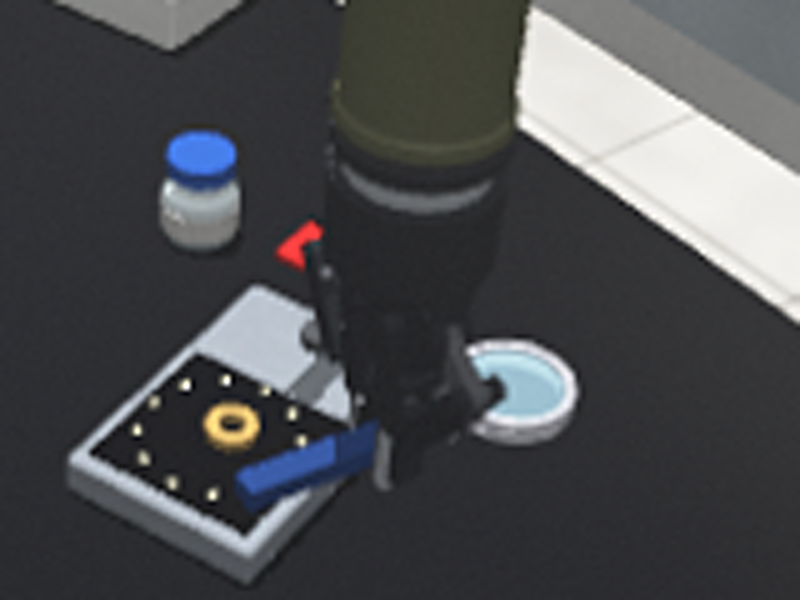

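```bash
python3 -c "
import cv2
a=cv2.imread('pics/wrist7.png');cv2.imwrite('pics/w7c.png',cv2.resize(a[290:390,540:640],None,fx=6,fy=6,interpolation=cv2.INTER_CUBIC))
cv2.imwrite('pics/w7d.png',cv2.resize(a[105:335,405:605],None,fx=2.6,fy=2.6,interpolation=cv2.INTER_CUBIC))"
```

```text
(no output)
```

View pics/w7c.png

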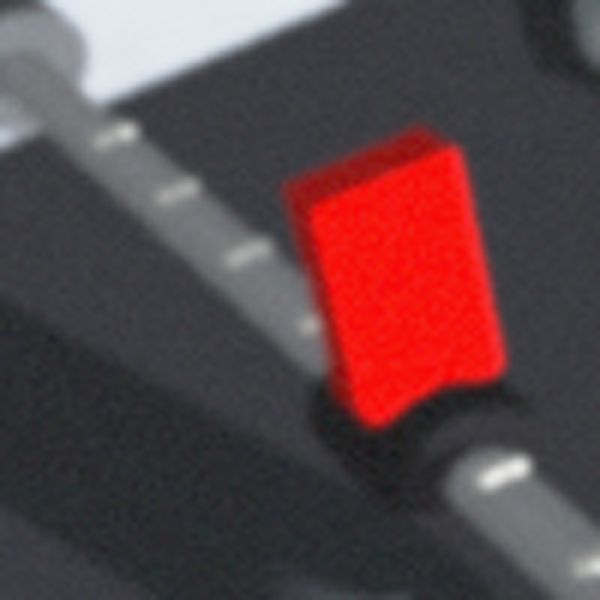

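View pics/w7d.png

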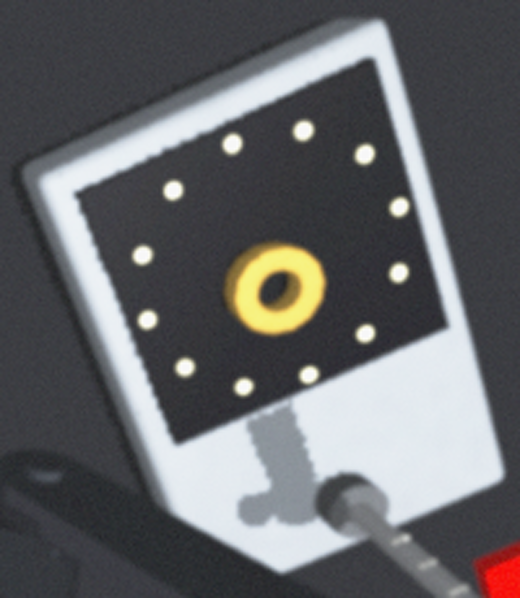

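```bash
cat > f.py <<'E'
from h import *
np.set_printoptions(precision=4,suppress=True)
P=pickle.load(open('p7.pkl','rb'));P0=pickle.load(open('p0.pkl','rb'));t=P0['top'];s=P0['side'];w=P['wrist'];w3=pickle.load(open('w3.pkl','rb'))
def lights(p,z,box):
    x0,y0,x1,y1=box;g=cv2.cvtColor(p['frame'],cv2.COLOR_BGR2HSV)[y0:y1,x0:x1]
    m=cv2.inRange(g,(0,0,170),(180,70,255));n,l,st,c=cv2.connectedComponentsWithStats(m)
    return [atz(p,c[i]+[x0,y0],z)[:2] for i in range(1,n) if 3<=st[i][4]<=45]
def circ(Q):
    Q=np.array(Q);A=np.c_[2*Q,np.ones(len(Q))];k=np.linalg.lstsq(A,(Q**2).sum(1),rcond=None)[0];r=np.sqrt(k[2]+k[:2]@k[:2]);return k[:2],r,np.hypot(*(Q-k[:2]).T)-r
for nm,p,b in [('w7',w,(440,140,568,262)),('w3',w3,(268,195,370,290)),('top',t,(322,166,366,206))]:
    Q=lights(p,.03,b);print(nm,len(Q),circ(Q))
def ring(p,b):
    x0,y0,x1,y1=b;g=cv2.cvtColor(p['frame'],cv2.COLOR_BGR2HSV)[y0:y1,x0:x1]
    m=cv2.inRange(g,(15,90,90),(35,255,255));q=np.argwhere(m)[:,::-1]+[x0,y0];c=q.min(0)/2+q.max(0)/2;return c,atz(p,c,.0345)
print('ring',ring(w,(480,190,540,245)),ring(w3,(300,230,340,280)),ring(t,(330,175,360,200)))
tip7=(601.95,317.8)
for z in (.115,.12,.125,.13,.135): print(z,atz(w,tip7,z))
cor={'a':((617,315),'top'),'b':((592,324.2),'top'),'c':((610.8,311.3),'bot'),'d':((588,320.8),'bot')}
print('tri w7/top',tri([(w,tip7),(t,(338.3,162))]),tri([(w,tip7),(s,(357.8,181.5))]),tri([(w,tip7),(t,(338.3,162)),(s,(357.8,181.5))]))
# post base ring where post meets base, w7 crop (350,500)/2.6
print('postbase',atz(w,(405+352/2.6,105+500/2.6),.035))
E
python3 f.py
```

```text
w7 12 (array([0.6074, 0.0194]), np.float64(0.04800918257665309), array([-0.0001,  0.    ,  0.0001, -0.0001,  0.0001,  0.0001,  0.    ,
        0.0001, -0.0001, -0.0001,  0.0001,  0.    ]))
w3 12 (array([0.6078, 0.0195]), np.float64(0.04798597132879425), array([-0.0001,  0.    ,  0.    , -0.    ,  0.0001,  0.0001, -0.0001,
       -0.    ,  0.0001, -0.    , -0.    , -0.    ]))
top 11 (array([0.6081, 0.0146]), np.float64(0.051939767947207005), array([ 0.0121, -0.0023, -0.0059, -0.0076,  0.0011, -0.0092,  0.0021,
        0.    , -0.0054,  0.0124, -0.0022]))
ring (array([510.5, 215.5]), array([0.615 , 0.0182, 0.0345])) (array([318.5, 254. ]), array([0.6153, 0.0177, 0.0345])) (array([345.5, 185.5]), array([0.615 , 0.0169, 0.0345]))
0.115 [0.6718 0.0452 0.115 ]
0.12 [0.6675 0.0403 0.12  ]
0.125 [0.6632 0.0355 0.125 ]
0.13 [0.6589 0.0306 0.13  ]
0.135 [0.6546 0.0257 0.135 ]
tri w7/top (array([0.667 , 0.0402, 0.1202]), [0.0002982605055512434, 0.0002982605055511365]) (array([0.6912, 0.0669, 0.0924]), [0.00021307680541340308, 0.00021307680541328606]) (array([0.6674, 0.04  , 0.1204]), [0.00019852556380987453, 0.0007477678453715268, 0.0009101520293685616])
postbase [0.7062 0.0534 0.035 ]
```

```bash
python3 row.py .5425 -.08 .14 1.462
```

```text
[3.42, 6.93, 2.87, -0.005, -0.001, -0.008]
11.0167 [ 0.56843898 -0.1526746   0.16902756] [-0.18331268 -3.13521995  0.0070538 ] [ 0.38347313  0.7353023  -0.35104772  1.73478093  0.35783114  0.73588713
  1.30170664] [-0.0396524  -0.38822989 -1.51211505] 0.014574167166673127
```

```bash
python3 -m inch '[[1,1.5,0.6,-0.005,0,0],[2,3.5,1.4,-0.005,0,0],[3,5.5,2.2,-0.005,0,-0.01],[3.4,6.8,2.8,-0.005,0,-0.01],[3.4,6.9,2.9,-0.005,0,-0.01],[3.4,6.9,2.9,-0.005,0,-0.01],[3.4,6.9,2.9,-0.005,0,-0.01],[3.4,6.9,2.9,-0.005,0,-0.01]]';python3 - <<'E'
from h import *
ps={n:cap(n,n+'8') for n in ['wrist','side']};ps['s']=bot.read_state();pickle.dump(ps,open('p8.pkl','wb'))
cv2.imwrite('pics/w8b.png',cv2.resize(ps['wrist']['frame'],(800,500),interpolation=cv2.INTER_CUBIC))
cv2.imwrite('pics/w8c.png',cv2.resize(ps['wrist']['frame'][280:400,500:640],None,fx=5,fy=5,interpolation=cv2.INTER_CUBIC))
cv2.imwrite('pics/s8c.png',cv2.resize(ps['side']['frame'][130:250,300:460],None,fx=5,fy=5,interpolation=cv2.INTER_CUBIC))
E
python3 row.py .5425 .0257 .1044 1.462
```

```text
time_s: 11.68
ee_pos: [0.5433, -0.082, 0.1401]
ee_rot: [0.171, 3.136, -0.001]
force: [-0.2, 0.2, -2.1]
gripper_width: 0.0147
[1.23, 10.67, 3.56, -0.0, 0.0, -0.0]
11.7833 [ 0.54312567 -0.08168824  0.1400232 ] [ 1.70859675e-01  3.13671891e+00 -3.11686754e-04] [ 0.25267445  0.73310597 -0.31360218  1.87697525  0.38058783  0.58989213
  1.15722006] [ 0.65733852  0.26564604 -1.7162035 ] 0.014748778744380854
```

View pics/w8b.png

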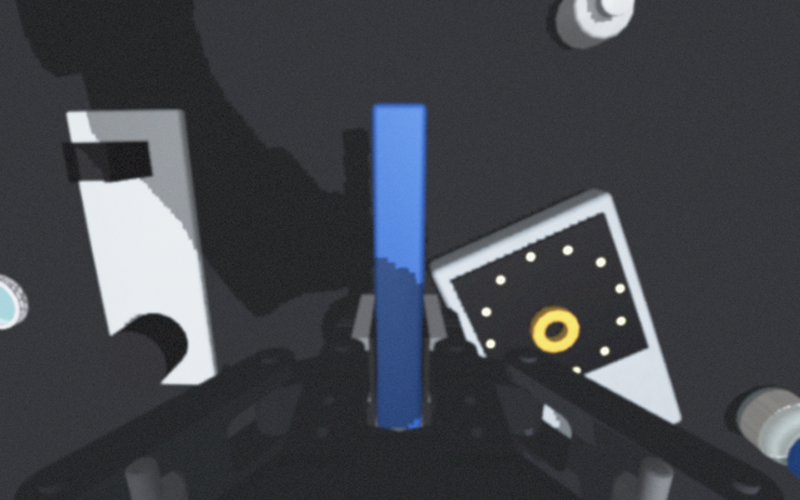

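View pics/w8c.png

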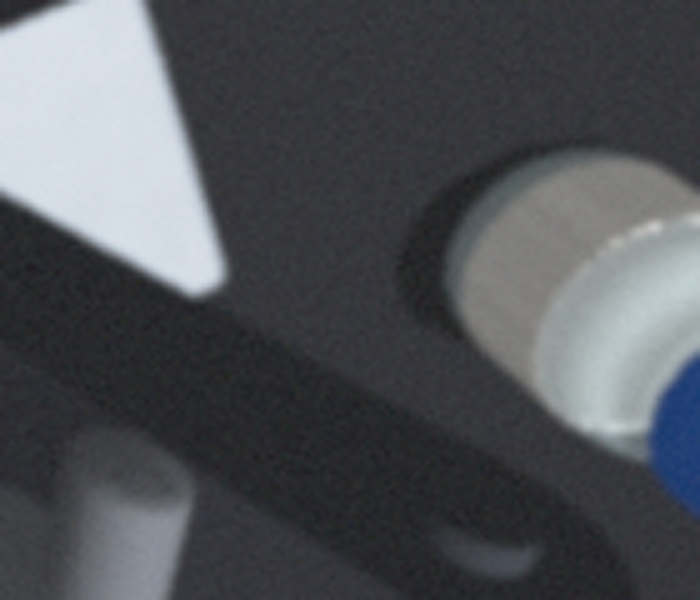

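View pics/s8c.png

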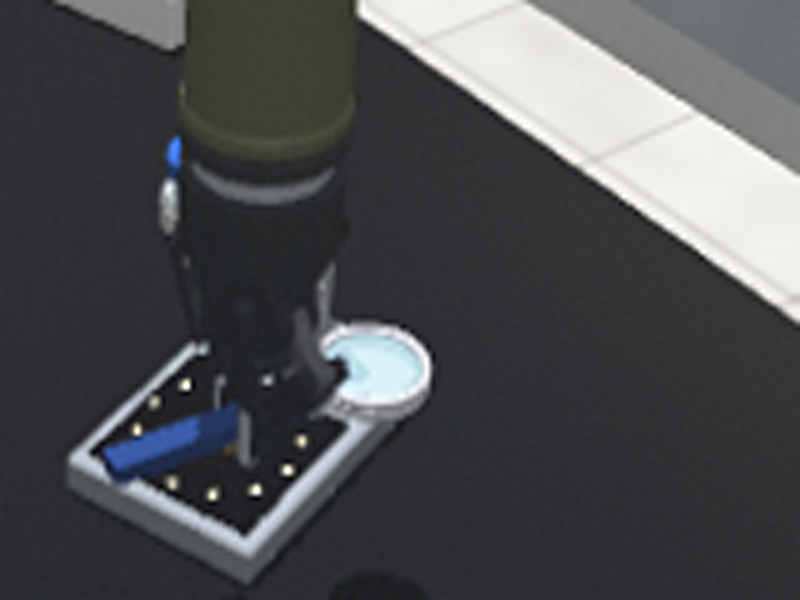

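```bash
cat > g.py <<'E'
from d import *
def over(p,st,out,x0,y0,x1,y1,f,pitch=0,zo=0):
    R=Ro.from_rotvec(st['ee_rot']);t=np.array(st['ee_pos'])
    im=cv2.resize(p['frame'][y0:y1,x0:x1],None,fx=f,fy=f,interpolation=cv2.INTER_CUBIC)
    g=tg+Rg.apply([0,0,-.0171])  # pivot near grip
    def P(l):  # loupe coords about lens centre
        X=lens+l[0]*x+l[1]*y+np.array([0,0,l[2]]); X=g+Ro.from_rotvec(pitch*y).apply(X-g)+[0,0,zo]
        return tuple(np.round((proj(p,R.apply(T(X))+t)-[x0,y0]+.5)*f*1).astype(int).tolist())
    for z,c in ((.007,(0,0,255)),(-.007,(0,255,0))):
        a=[P((.03*np.cos(u),.03*np.sin(u),z)) for u in np.linspace(0,6.283,60)]
        cv2.polylines(im,[np.array(a)],True,c,1)
        cv2.polylines(im,[np.array([P(v+(z,)) for v in [(-.03,-.008),(-.15,-.008),(-.15,.008),(-.03,.008)]])],False,c,1)
    cv2.imwrite(out,im)
if __name__=='__main__':
    A=pickle.load(open('p7.pkl','rb'));B=pickle.load(open('p8.pkl','rb'))
    over(A['side'],A['s'],'pics/o7.png',340,185,430,245,8)
    over(B['side'],B['s'],'pics/o8.png',310,185,400,245,8)
    over(A['wrist'],A['s'],'pics/o7w.png',270,60,370,350,2)
E
python3 g.py >/dev/null
```

```text
(no output)
```

View pics/o7.png

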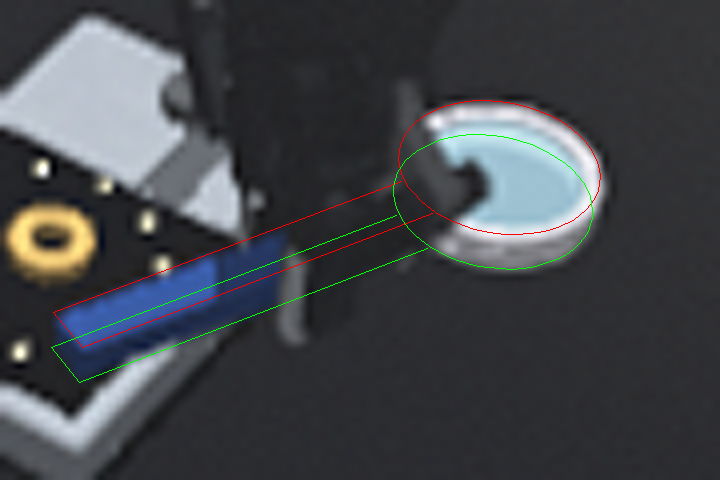

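View pics/o8.png

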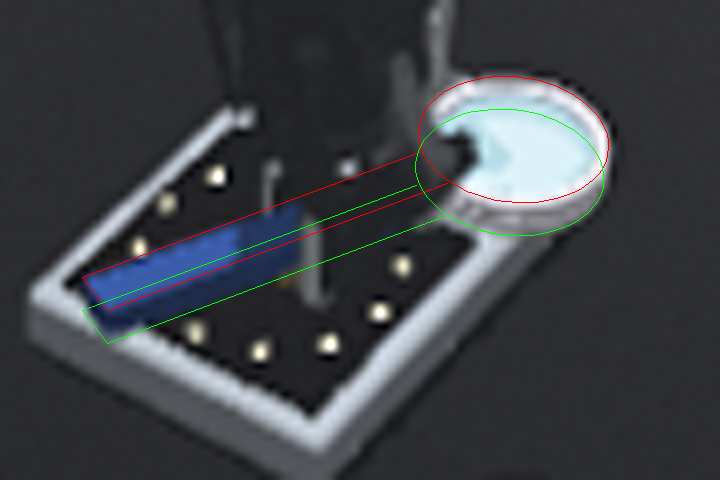

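View pics/o7w.png

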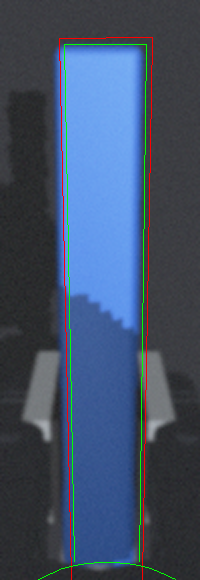

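```bash
python3 row.py .541 .0251 .1045 1.462
```

```text
[1.37, 10.59, 3.55, -0.0, 0.0, -0.0]
11.7833 [ 0.54312567 -0.08168824  0.1400232 ] [ 1.70859675e-01  3.13671891e+00 -3.11686754e-04] [ 0.25267445  0.73310597 -0.31360218  1.87697525  0.38058783  0.58989213
  1.15722006] [ 0.65733852  0.26564604 -1.7162035 ] 0.014748778744380854
```

```bash
python3 -m inch '[[0.3,2,0.6,0,0,0],[0.6,4,1.2,0,0,0],[0.9,6,1.9,0,0,0],[1.1,8,2.6,0,0,0],[1.3,9.5,3.2,0,0,0],[1.4,10.3,3.5,0,0,0],[1.4,10.6,3.6,0,0,0],[1.4,10.6,3.6,0,0,0]]';python3 -m inch '[[0,0,0,0,0,0],[0,0,0,0,0,0],[0,0,0,0,0,0]]';python3 - <<'E'
from h import *
ps={n:cap(n,n+'9') for n in ['wrist','side','top']};ps['s']=bot.read_state();pickle.dump(ps,open('p9.pkl','wb'))
from g import over
over(ps['side'],ps['s'],'pics/o9.png',310,145,400,245,6)
over(ps['top'],ps['s'],'pics/o9t.png',290,125,400,225,6)
cv2.imwrite('pics/s9c.png',cv2.resize(ps['side']['frame'][145:245,290:400],None,fx=6,fy=6,interpolation=cv2.INTER_CUBIC))
E
python3 row.py .541 .0251 .1045 1.462
```

```text
time_s: 12.45
ee_pos: [0.541, 0.0251, 0.104]
ee_rot: [0.171, 3.136, -0.001]
force: [-0.5, -0.2, -1.4]
gripper_width: 0.0149
time_s: 12.7
ee_pos: [0.5413, 0.0236, 0.1043]
ee_rot: [0.174, 3.136, -0.002]
force: [0.1, -0.2, -1.3]
gripper_width: 0.0147
lens in tool [-0.0729  0.0008 -0.0171]
0.054 [array([369.9057,  96.5763]), array([427.4227,  96.3523])]
0.04 [array([373.1801, 100.8624]), array([424.4504, 100.6655])]
side [427.6807 235.2368]
top [467.4358 181.0121]
0.054 [array([372.286 ,  87.2917]), array([428.2306,  87.0578])]
0.04 [array([375.3199,  92.0537]), array([425.3497,  91.8482])]
side [426.0492 237.2357]
top [466.4216 182.4667]
[0.02, 0.07, -0.03, -0.001, 0.001, -0.001]
12.85 [0.54115791 0.0243688  0.10419116] [ 1.72212709e-01  3.13611173e+00 -1.04755041e-03] [ 0.01823279  0.77981805 -0.24865085  1.92321269  0.38298461  0.48386876
  0.95823822] [ 0.3596161   0.14164322 -1.19167762] 0.014991255470867573
```

View pics/s9c.png

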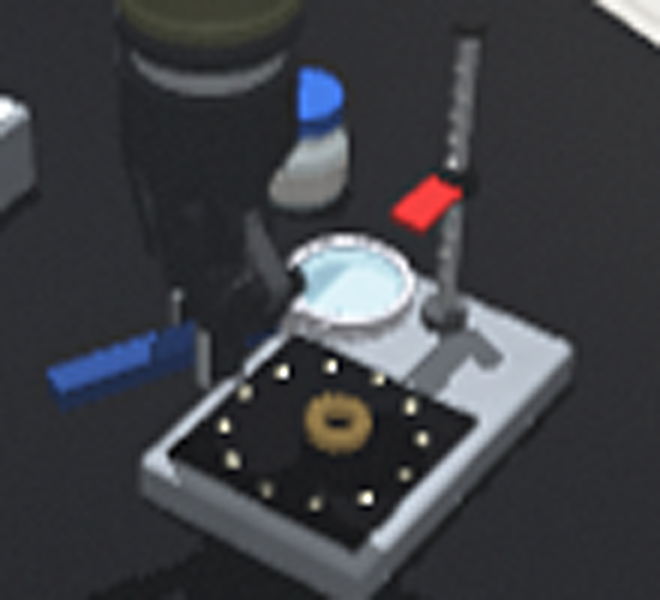

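View pics/o9t.png

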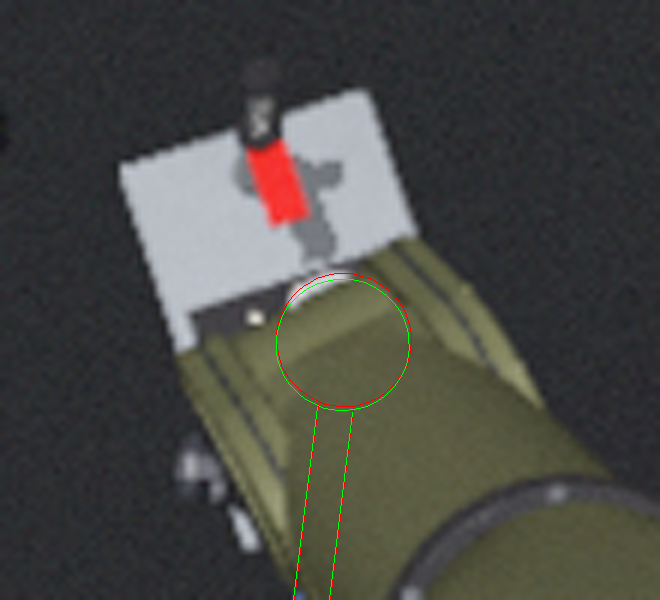

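View pics/wrist9.png

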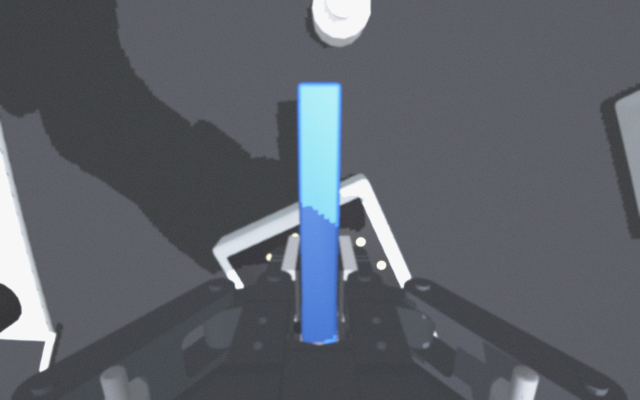

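```bash
cat > k.py <<'E'
import sys
from d import *
ps=pickle.load(open('p9.pkl','rb'));p=ps['side'];st=ps['s']
R=Ro.from_rotvec(st['ee_rot']);t=np.array(st['ee_pos'])
c=np.array([.6076,.0195]);yw=.331;sx=np.array([np.cos(yw),np.sin(yw)]);sy=np.array([-sx[1],sx[0]])
x0,y0,x1,y1,f=330,160,400,220,10
def tongue(p,z,im,col,x0,y0,f):
    for dz in (.0025,-.0025):
        q=[np.r_[c+sx*a+sy*b,z+dz] for a,b in [(.06,-.009),(.095,-.009),(.095,.009),(.06,.009)]]
        cv2.polylines(im,[np.array([np.round((proj(p,v)-[x0,y0]+.5)*f) for v in q],int)],True,col,1)
im=cv2.resize(p['frame'][y0:y1,x0:x1],None,fx=f,fy=f,interpolation=cv2.INTER_CUBIC)
tongue(p,.122,im,(0,255,0),x0,y0,f)
for z,cc in ((.007,(0,0,255)),(-.007,(0,255,0))):
    a=[(proj(p,R.apply(T(lens+.002*x+np.r_[0,0,z]+.03*np.cos(u)*x+.03*np.sin(u)*y))+t)-[x0,y0]+.5)*f for u in np.linspace(0,6.283,60)]
    cv2.polylines(im,[np.array(np.round(a),int)],True,cc,1)
cv2.imwrite('pics/k9.png',im)
P=pickle.load(open('p7.pkl','rb'));w=P['wrist']
im=cv2.resize(w['frame'][290:390,540:640],None,fx=6,fy=6,interpolation=cv2.INTER_CUBIC)
tongue(w,.122,im,(0,255,0),540,290,6);cv2.imwrite('pics/k7.png',im)
E
python3 k.py >/dev/null
```

```text
(no output)
```

View pics/k9.png

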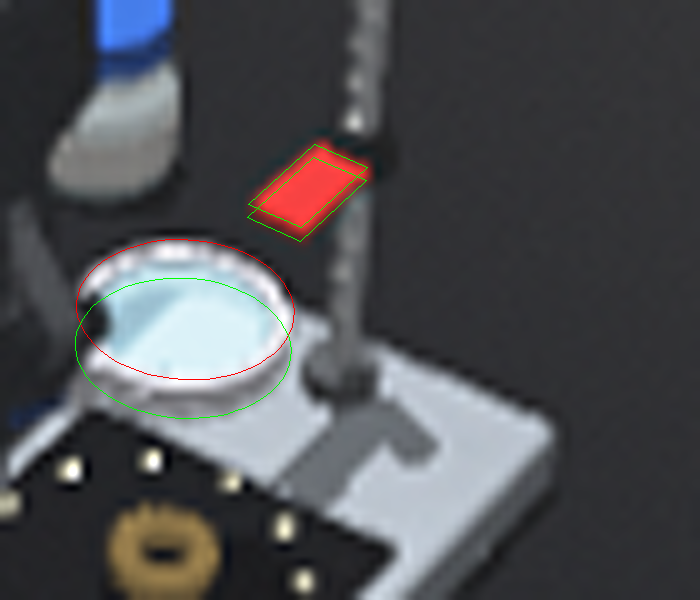

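View pics/k7.png

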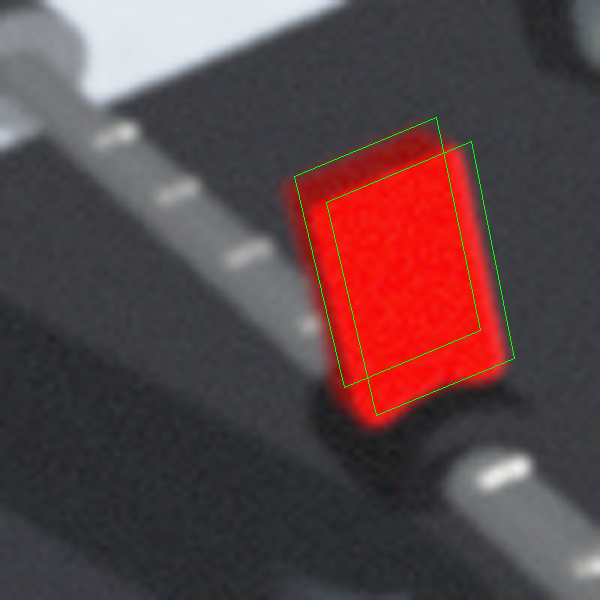

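```bash
python3 -m inch '[[0,0.05,0,0,0,0],[0,0.05,0,0,0,0],[0,0.05,0,0,0,0],[0,0.05,0,0,0,0],[0,0.05,0,0,0,0],[0,0.05,0,0,0,0],[0,0.05,0,0,0,0],[0,0.05,0,0,0,0]]';python3 - <<'E'
from h import *
p=cap('top','topA')
cv2.imwrite('pics/tAc.png',np.hstack([cv2.resize(p['frame'][170:250,190:270],None,fx=5,fy=5,interpolation=cv2.INTER_CUBIC),cv2.resize(p['frame'][125:205,290:370],None,fx=5,fy=5,interpolation=cv2.INTER_CUBIC)]))
s=bot.read_state();print(s['qvel'],s['ee_pos'],s['force'],s['gripper_width'])
E
python3 row.py .541 .0251 .1045 1.462
```

```text
time_s: 13.52
ee_pos: [0.5412, 0.0249, 0.1042]
ee_rot: [0.172, 3.136, -0.001]
force: [-0.4, -0.5, -0.4]
gripper_width: 0.0152
[ 6.62130286e-04 -5.43527248e-05  1.33133509e-03  1.00481278e-03
  8.50676630e-04 -7.68485369e-04 -1.81578585e-05] [0.54115793 0.0249037  0.10417108] [ 0.03813505  0.29392428 -2.22848003] 0.014767106434117428
[0.02, 0.02, -0.03, -0.001, 0.001, -0.001]
13.5667 [0.54115793 0.0249037  0.10417108] [ 1.72157042e-01  3.13622524e+00 -1.04586477e-03] [ 0.0171862   0.77989348 -0.24853416  1.9230442   0.38266557  0.48401265
  0.95762556] [ 0.03813505  0.29392428 -2.22848003] 0.014767106434117428
```

View pics/tAc.png

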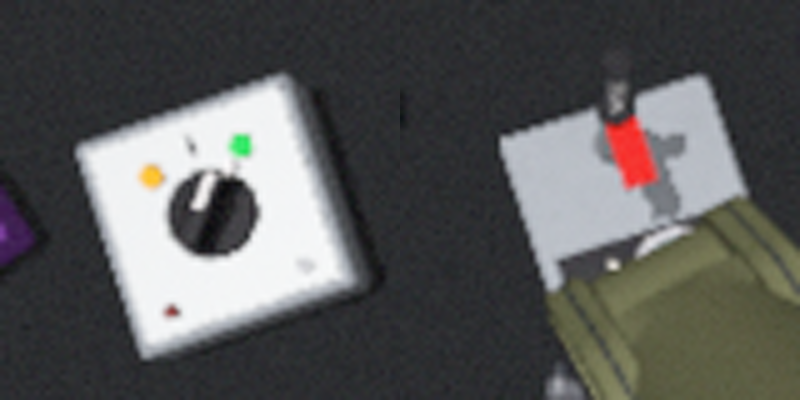

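```bash
python3 -c "
from workcell import bot
print(bot.close_job())"
```

```text
the job is handed in; nothing more can be done
None
```

I turned the selector on the white control box to the green dot. I then lifted the larger loupe straight out of its cradle and handed the job in while holding it level and still over the brass ring. It took about 13.6 s of the 61 s.

- **Selector:** The wrist picture after release showed the pointer line ending at the green dot. The last top view agreed.
- **Centring:** The lens is at about (0.615, 0.017) m and the ring at about (0.615, 0.018) m. The lens position comes from the tool pose and the loupe model, shifted 2 mm along the handle to match the pictures. The arm hides the ring in the last top view, so I could not see the centring directly from above.
- **Height:** The lens is about 121 mm above the bench. Early two-view estimates of the red pointer tip ran from 120 to 127 mm. Careful views gave 120 to 122 mm, and the final side view fits 122 mm. A wrist-and-side pair gave 92 mm, which I discarded because those two rays run almost parallel.
- **Level and still:** The tool tilt was under 0.2°. The loupe outline agreed with the side view to about 1 pixel, so any tilt of the loupe in the grip is about 1° or less. Joint speeds were about 0.001 rad/s, and forces on the tool were small, about the loupe's weight.
- **Not disturbed:** The red pointer, ring and jar looked unmoved in the last pictures, and nothing but the gripper touched the loupe. I did not check each of the other bench items separately at the end.

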